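# Hook up the drop guard of a balance stand and find a wheel hub's heavy side

### The job

Lift the drop guard of the balance stand by the black knob on its slotted bar and hook the bar's slot over the catch pin so that the guard stays up by itself. Then take the wheel hub that has the lug bolted through it from its saddle, reach in under the raised guard, lay it edge-on across the middle of the stand's rollers and let go, so that it turns until its heavy side (the lug) hangs straight down. Leave the plain hub standing in its own saddle.

Things in the scene. Friction and masses are not known exactly. Their poses are not given: they have to be found in the camera images.
- stand: Balance stand; origin under its middle, on the table. x into the stand (away from the robot, within 8 deg), y along the rollers, to the left, z up; offsets in mm in these axes. Base 165 x 270 x 10; two guide posts 20 x 20, 310 high, at x -50, y +-105 (190 clear between); sill at x -50, 55 high; clear roof, underside 266 high, x -50 to +82: hubs go in from the front, hand tilted some 35 deg or more.
- seat (a point): Where the centre of a hub lies when it rests on the rollers: above the stand's origin, 72 mm over the table, axes as the stand's. Two free-running steel rollers along y, axes 28 mm before and behind this point and 26 mm over the table, each with two discs of 28 mm diameter at y -10 and +10 mm.
- guard_edge (a point): Middle of the lower edge of the drop guard, a clear panel in a steel frame, 184 mm wide, sliding up and down between the posts, at x -50 mm of the stand; 62 mm over the table when shut, 234 mm when hooked up.
- pin (a point): Middle of the fixed steel catch pin, 8 mm diameter, which stands out level along the stand's -x from a bracket on its left post; at (-76, +135) mm in the stand's x, y, 293 mm over the table, straight above the bar's pivot.
- knob (a point): Centre of the black ball knob, 28 mm diameter, at the top of the slotted bar: 100 mm up the bar from the pivot and 40 mm in front of the bar's plane (-x of the stand); 56 mm clear to the front of the post.
- pivot (a point): The bar's pivot on the guard, at (-76, +135) mm in the stand's x, y, 45 mm over the table with the guard shut; rises with the guard. The bar is a dark steel strap 28 mm wide, 6 mm thick, its top 92 mm from the pivot.
- slot (a point): Middle of the mouth of the bar's J-shaped slot, on the bar's middle line 60 mm up from the pivot. The mouth is 20 mm high, open to the right (-y). From it a pocket 13 mm wide runs up to 80 mm, closed on the right by a lip. Leaning left the bar passes the pin; lifted 188 mm and swung upright it takes the pin into the mouth; lowered 16 mm it hangs with the pin at the pocket's top.
- guard (a joint): Height of the guard above shut, m: 0 shut, 0.172 hanging on the pin, stop at 0.205. Guard and bar together weigh 0.7 kg; the guard falls when let go unhooked.
- bar (a joint): Lean of the slotted bar, rad: 0 upright, positive with its top leaning left (+y of the stand). Range -0.06 to 0.65; starts leaning 0.46 to 0.6 and stays where it is put (light friction, about 1 N at the knob).
- hub_center (a point): Centre of the lugged aluminium wheel hub, 80 mm diameter, 34 mm between flat faces, 0.45 kg, on edge in one of two wooden saddles (110 x 66 mm), centre 63 mm over the table. z: its axle, level, roughly along robot y. x: towards the heavy lug, a dark steel block 24 mm out, standing 10 mm out of both faces; at the start it points away from the robot, a little up; face tops free to grip.
- plain_hub_center (a point): Centre of the plain hub, same size, without a lug, standing on edge in the other saddle, its axle roughly along the robot's y. To be left there.
Things that resemble listed ones, but are neither listed nor needed, are in the scene too. Leave any orange or yellow look-alike of the part that bears hub_center alone.

How it is judged:
By the outcome, as a careful person would: the job done as asked, in the order asked, and still so for the second after the job is handed in, with the robot touching nothing.
It also fails if it takes over 64 s, if anything falls off the work surface, if the arm or the gripper's body presses on something with over 40 N, if the wrist force passes 120 N, or if a joint passes its speed limit or range.

### The arm

A 6-joint arm with a two-finger parallel gripper is mounted at the origin on the work surface. World frame = base frame: x ahead of the robot, y to its left, z up, the work surface at z = 0. Lengths are in m, angles in degrees, forces in N, time in s.
With the tool pointing down it reaches from about 0.25 to 0.725 m from the base axis. Payload 9.7 kg.
Tool frame: the origin (TCP) lies between the finger pads; the fingertips stand 11 mm ahead of it and the grasp point (between the pads) lies 8 mm behind it; z points along the fingers, y is the direction in which the jaws open and shut (so a half turn about z gives the same grasp; the last joint's range is limited). The gripper opens to 85 mm and grips with 20 to 120 N. Pads are 22 mm wide; open, the fingers measure 114 mm over their backs; the gripper's body (76 mm by 85 mm) begins 54 mm behind the grasp point. The pads swing forward as they close: fully open they stand 13 mm farther back than shut.
Start: joints at [68.125, 4.979, 10.078, 95.1, 0, 90], TCP at [0.205, 0.51, 0.242] pointing down, gripper open.
Joint ranges: [-179.16, 179.16], [-48.56, 103.87], [-65.8, 70.77], [-126.05, 130.52], [-82.76, 87.17], [-180, 180]. Speed limits (degrees/s): [127.2, 127.2, 147.25, 180, 180, 180].

### API

Orientations are given as [roll, pitch, yaw] about the fixed x, y, z axes, in that order (R = Rz(yaw) Ry(pitch) Rx(roll)).
In Python, from workcell import bot gives the robot as it stands.
- The arm moves only by the tool play_rows, never from a script. Its argument "targets" is a list of rows, each an object of numbers: "fingers": the gripper command: -1 is shut, 1 is fully open, values between are in proportion; "x", "y", "z": the shift along the tool's x, y, z in m; "wx", "wy", "wz": the turn, a rotation vector about the tool's x, y, z in degrees. In form: [{"fingers": .., "x": .., "y": .., "z": .., "wx": .., "wy": .., "wz": ..}, ...]. A call has 1 to 20 rows; each row is the pose to reach, as a shift and turn from the pose commanded when the call began, along the tool's axes at that moment; what a row does not reach only later rows make up. A row lasts 1/12 s, in which the tool goes at most 41.7 mm and 7.16 degrees, less where a joint would pass 70% of its speed; a pose out of reach is approached as far as the arm can. A call with a gripper value outside its range is refused whole. The fingers move at their own pace and stop on an object; "grip_force" is the grip in N (left out, the last holds). Time passes only in rows, so rows that repeat a pose let the fingers close. It gives the time, the measured TCP pose, the force and the opening at its end, in the units of the state.
- bot.get_obs(): the state, without advancing time (a new reading comes with each control period).
- bot.camera(name): name is "side" or "top" or "wrist"; returns (picture, depth): 480x640x3 uint8, blue, green, red; 480x640 float32, m along the optical axis (not along the pixel's ray), 0 where there is no reading.
- bot.get_calibration(name): a dict with "fx", "fy", "cx", "cy" (pixels), "camera_from_world" (4x4, takes a point from world to camera coordinates). Camera axes: x right, y down, z forward; pixel columns grow to the right and rows downward; lengths in m; the calibration is good to about 2 mm. A picture is of the moment at which its call begins: read the wrist's pose just before it. get_calibration takes no time and is no camera call; for the wrist camera it gives the pose at the moment of the call.
- bot.job_done(): hands the job in, once; it reports no verdict.
Trained networks look in the newest picture that a camera, given by its name, has taken for a name from the list of things; names that differ only in an ending like _2 or _b are one class to them, and where a whole thing is asked for, a point or a joint stands for the part that bears it (a point fixed in the world has none). Each returns a list of dicts, best first, with "confidence" (0 to 1); they miss things now and then, are a little off and sometimes report something else, mostly with a low value. They report only what shows in the picture. A call takes as long as a camera call. They do not tell look-alikes from the thing itself.
- bot.look_for(query, camera): "extent" ([left, top, right, bottom] in pixels, round what is visible of it).
- bot.outline_of(query, camera): "region" (480x640 bool, what is visible of it) and "extent" ([left, top, right, bottom] in pixels, round what is visible of it).
- bot.place_of(query, camera): "point" ([row, column] in pixels: a listed point, or the origin of a listed thing).
The state is a dict: "time": time; "q": joint angles; "qd": joint speeds; "joint_efforts": joint torques, N m; "ee_pos": TCP position; "tcp_rot": TCP orientation; "wrist_force": force on the tool from outside, world axes, zero at the start; "torque": the same for the moment, N m; "opening": finger opening in m.
Only numpy, scipy, OpenCV 4.12 (cv2) and the standard library are available. Lean on these libraries where they do the work, as an engineer would, in place of code of your own. Each camera call takes 0.05 s, during which the arm holds its last target.

## Working session

There is one attempt and no reset: what is moved stays moved. The work goes in short steps, Python scripts to look and compute and a tool call to move; the robot and the scene stay as the last step left them, time stands still between calls to the robot, and variables do not carry over. Pictures are saved under pics/ and viewed, and the job is handed in when it is done.

Besides the shell and the picture viewer there is one more tool, called after "Call:" by a JSON object that holds its "fn" and its "kwargs". play_rows: Moves the arm, as the interface text tells. Its arguments: {"type":"object","properties":{"targets":{"type":"array","items":{"type":"object","properties":{"fingers":{"type":"number"},"x":{"type":"number"},"y":{"type":"number"},"z":{"type":"number"},"wx":{"type":"number"},"wy":{"type":"number"},"wz":{"type":"number"}}}},"grip_force":{"type":"number"}},"required":["targets"]}

```bash
ls; mkdir -p pics; python3 - <<'E'
from workcell import bot
import cv2
print(bot.get_obs())
for n in ["side","top","wrist"]:
    p,d=bot.camera(n); cv2.imwrite(f"pics/{n}0.png",p)
    c=bot.get_calibration(n); print(n,c)
    for q in ["seat","guard_edge","pin","knob","pivot","slot","hub_center","plain_hub_center"]:
        r=bot.place_of(q,n)
        print(q,[(x["point"],round(x["confidence"],2)) for x in r[:3]])
E
```

```text
pics
{'time': 0.0, 'q': array([ 6.81254679e+01,  5.01262800e+00,  1.00336781e+01,  9.50990997e+01,
       -6.48689622e-04,  9.00011652e+01]), 'qd': array([ 0.03250973,  0.03699501,  0.03364006, -0.03458136,  0.08878076,
        0.03170822]), 'joint_efforts': array([ 1.15267179e-03, -5.20381558e+01,  4.64810050e+01,  1.62853027e-02,
        5.64079642e-05,  4.60621141e-07]), 'ee_pos': array([0.20483964, 0.51020149, 0.24156145]), 'tcp_rot': array([-1.79921950e+02,  6.50276290e-04,  1.58124304e+02]), 'wrist_force': array([ 0.62410237, -0.15049091, -0.09612023]), 'torque': array([-0.03634667, -0.07677303, -0.00663754]), 'opening': 0.0852769471251217}
side {'fx': 593.9389112426003, 'fy': 593.9389112426003, 'cx': 323.72019619925794, 'cy': 242.0170929341357, 'camera_from_world': array([[ 0.91416803, -0.40532133,  0.00337992, -0.4555596 ],
       [-0.26061014, -0.59412987, -0.76098098,  0.25286524],
       [ 0.31044993,  0.69478364, -0.64876539,  1.06087655],
       [ 0.        ,  0.        ,  0.        ,  1.        ]])}
seat []
guard_edge []
pin [([254.5, 390.1], 0.67)]
knob [([190.1, 318.6
[... 787 characters left out ...]
210.0], 0.65)]
hub_center [([342.0, 432.9], 0.72), ([222.7, 317.9], 0.67), ([253.1, 373.5], 0.63)]
plain_hub_center [([260.6, 455.0], 0.73)]
wrist {'fx': 355.4051798683803, 'fy': 355.4051798683803, 'cx': 321.59360343172654, 'cy': 233.34394182263676, 'camera_from_world': array([[ 3.72826516e-01,  9.27900879e-01,  5.90111009e-04,
        -5.49493343e-01],
       [ 8.91792530e-01, -3.58493879e-01,  2.76022140e-01,
        -3.54897721e-02],
       [ 2.56332738e-01, -1.02382116e-01, -9.61151096e-01,
         3.79113247e-01],
       [ 0.00000000e+00,  0.00000000e+00,  0.00000000e+00,
         1.00000000e+00]])}
seat []
guard_edge []
pin []
knob []
pivot []
slot []
hub_center []
plain_hub_center []
```

View pics/side0.png

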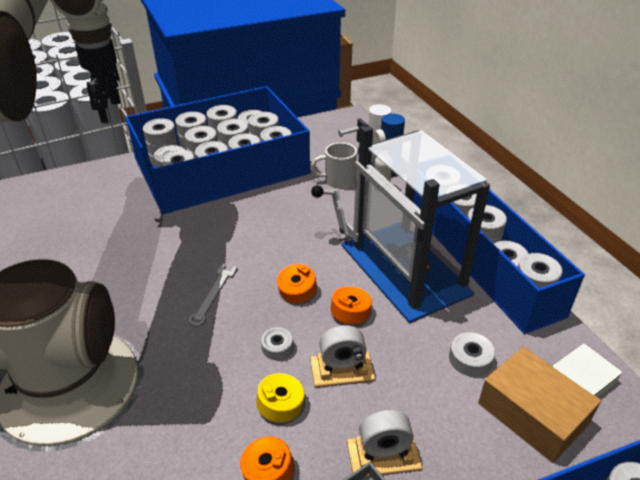

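View pics/top0.png

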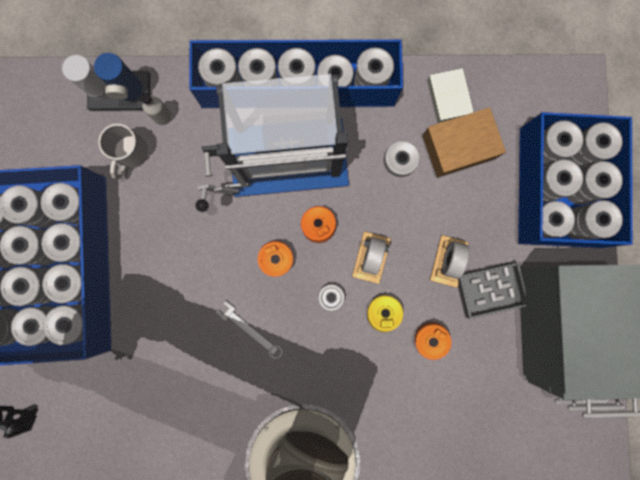

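```bash
cat > h.py <<'E'
import numpy as np, cv2
from workcell import bot
from scipy.spatial.transform import Rotation as R
def snap(n,tag):
    c=bot.get_calibration(n); p,d=bot.camera(n); cv2.imwrite(f"pics/{tag}.png",p); np.savez(f"{tag}.npz",p=p,d=d,**{k:c[k] for k in c}); return p,d,c
def load(tag):
    z=np.load(f"{tag}.npz"); return z["p"],z["d"],{k:z[k] for k in ["fx","fy","cx","cy","camera_from_world"]}
def unp(c,r,col,z):
    P=np.array([(col-c["cx"])/c["fx"]*z,(r-c["cy"])/c["fy"]*z,z,1]); return (np.linalg.inv(c["camera_from_world"])@P)[:3]
def ray(c,r,col):
    W=np.linalg.inv(c["camera_from_world"]); v=W[:3,:3]@np.array([(col-c["cx"])/c["fx"],(r-c["cy"])/c["fy"],1]); return W[:3,3],v
def atz(c,r,col,h):
    o,v=ray(c,r,col); return o+v*(h-o[2])/v[2]
def tri(*rs):
    A=np.zeros((3,3));b=np.zeros(3)
    for o,v in rs:
        v=v/np.linalg.norm(v);M=np.eye(3)-np.outer(v,v);A+=M;b+=M@o
    x=np.linalg.solve(A,b); return x,[np.linalg.norm((np.eye(3)-np.outer(v,v)/(v@v))@(x-o)) for o,v in rs]
def proj(c,X):
    q=c["camera_from_world"]@np.append(X,1); return q[1]/q[2]*c["fy"]+c["cy"],q[0]/q[2]*c["fx"]+c["cx"]
def crop(tag,x0,y0,x1,y1,s,out):
    p=cv2.imread(f"pics/{tag}.png")[y0:y1,x0:x1]; cv2.imwrite(f"pics/{out}.png",cv2.resize(p,None,fx=s,fy=s,interpolation=cv2.INTER_CUBIC))
def cloud(d,c):
    v,u=np.nonzero(d>0);z=d[v,u];P=np.stack([(u-c["cx"])/c["fx"]*z,(v-c["cy"])/c["fy"]*z,z,np.ones_like(z)]);return (np.linalg.inv(c["camera_from_world"])@P)[:3].T,v,u
E
python3 - <<'E'
from h import *
for n in ["side","top"]: snap(n,n+"1")
crop("side1",260,300,440,480,3.3,"hubs_s"); crop("top1",180,60,360,220,4,"stand_t"); crop("side1",290,100,500,330,2.6,"stand_s")
S=load("side1")[2];T=load("top1")[2]
def pr(nm,a,b): print(nm,*tri(ray(S,*a),ray(T,*b)))
pr("knob",(190.1,318.6),(202.8,203.9))
pr("hubA",(343,342.8),(253.1,373.5)); pr("hubB",(431.4,386.4),(260.6,455))
E
```

```text
knob [0.57147961 0.1942012  0.13276475] [np.float64(0.000301826261378348), np.float64(0.0003018262613781286)]
hubA [ 0.46417268 -0.1628295   0.06627928] [np.float64(0.0013070535494901243), np.float64(0.0013070535494902362)]
hubB [ 0.44857075 -0.34537513  0.06276369] [np.float64(0.0023275820078298543), np.float64(0.0023275820078298894)]
```

View pics/hubs_s.png

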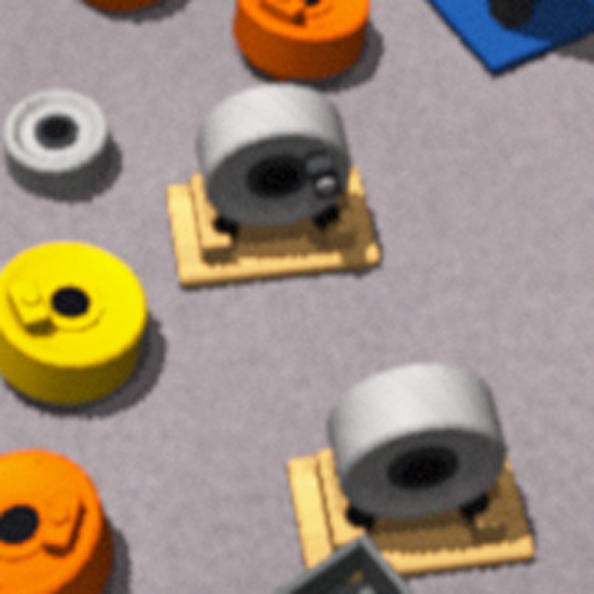

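View pics/stand_t.png

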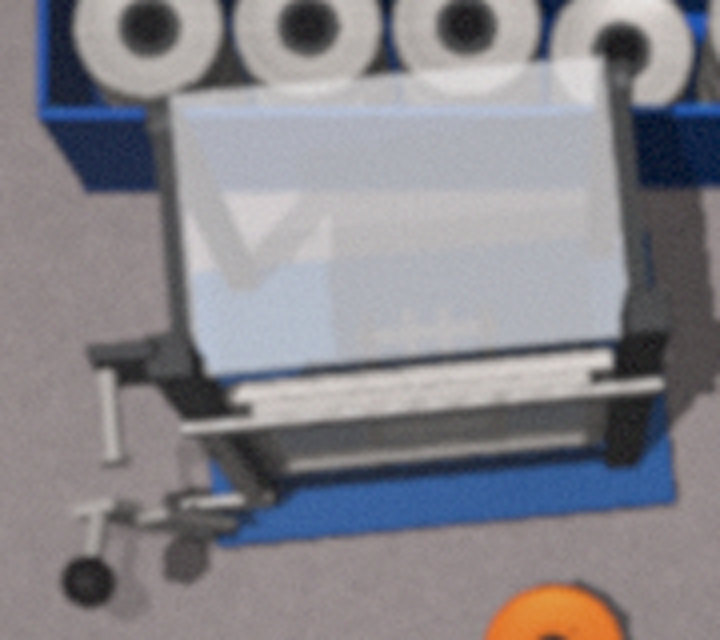

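View pics/stand_s.png

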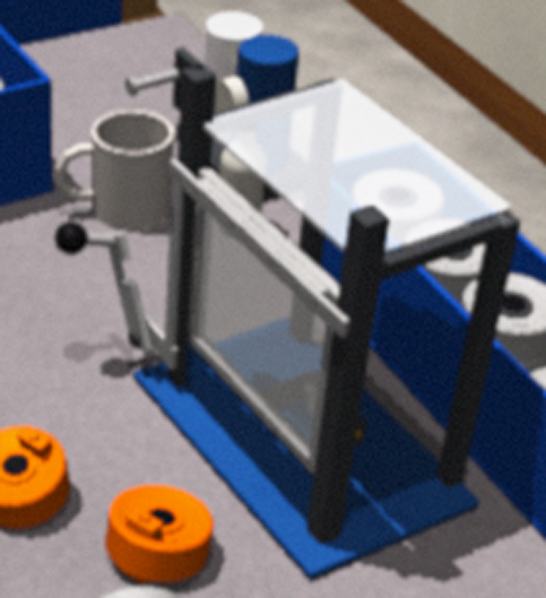

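```bash
python3 - <<'E'
from h import *
from scipy.optimize import least_squares
S=load("side1")[2];T=load("top1")[2]
obs=[(S,(322,410),(-82.5,-135,10)),(S,(244.2,342.7),(-82.5,135,10)),(S,(292.3,472.3),(82.5,-135,10)),
(T,(185,349.25),(-82.5,-135,10)),(T,(196.3,233.7),(-82.5,135,10)),
(S,(181.5,432),(-50,-105,310)),(T,(164.3,207.2),(-76,135,293)),(S,(190-190+133,341.5),(-90,135,293))]
for c,rc,m in obs: print(m,atz(c,*rc,m[2]/1000))
def tf(p,m):
    a=p[2]; m=np.array(m)/1000.; return np.array([p[0]+np.cos(a)*m[0]-np.sin(a)*m[1],p[1]+np.sin(a)*m[0]+np.cos(a)*m[1],m[2]])
f=lambda p: np.concatenate([np.array(proj(c,tf(p,m)))-rc for c,rc,m in obs[:7]])
r=least_squares(f,[0.7,0.05,0.05],loss="soft_l1"); print(r.x,np.degrees(r.x[2])); print(f(r.x).reshape(-1,2).round(1))
# knob in stand frame
k=np.array([0.5715,0.1942,0.1328]);a=r.x[2];d=k[:2]-r.x[:2];print("knob stand",np.cos(a)*d[0]+np.sin(a)*d[1],-np.sin(a)*d[0]+np.cos(a)*d[1])
for nm in ["pin","seat"]:
    print(nm,tf(r.x,{"pin":(-76,135,293),"seat":(0,0,72)}[nm]))
E
```

```text
(-82.5, -135, 10) [ 0.62720171 -0.12565271  0.01      ]
(-82.5, 135, 10) [0.606497   0.13848038 0.01      ]
(82.5, -135, 10) [ 0.78613713 -0.1065109   0.01      ]
(-82.5, -135, 10) [ 0.6282734  -0.11662485  0.01      ]
(-82.5, 135, 10) [0.60459514 0.15223444 0.01      ]
(-50, -105, 310) [ 0.65809621 -0.08813934  0.31      ]
(-76, 135, 293) [0.61499126 0.15406574 0.293     ]
(-90, 135, 293) [0.59945451 0.14501659 0.293     ]
[0.70021481 0.02159328 0.07341461] 4.206347022551006
[[-2.4 -1.4]
 [-3.3 -1.6]
 [-0.7  2.7]
 [ 0.2  1.1]
 [-1.5  0.9]
 [-0.4 -0.4]
 [ 0.2  1.9]]
knob stand -0.11570762709957746 0.18158283574651868
pin [0.61451746 0.15065514 0.293     ]
seat [0.70021481 0.02159328 0.072     ]
```

```bash
cat >> h.py <<'E'
YAW=np.radians(4.2); O=np.array([0.700,0.0216,0.])
Rs=R.from_euler("z",YAW)
def sw(x,y,z): return O+Rs.apply(np.array([x,y,z])/1000.)
def ws(P): return Rs.inv().apply(np.asarray(P)-O)*1000
def pose():
    o=bot.get_obs(); return o["ee_pos"],R.from_euler("xyz",o["tcp_rot"],degrees=True),o
def rel(P,Rt):
    p,r,o=pose(); s=r.inv().apply(P-p); w=(r.inv()*Rt).as_rotvec(degrees=True)
    print("shift",s.round(4),"rotvec",w.round(2),"rows",max(np.linalg.norm(s)/.0417,np.linalg.norm(w)/7.16).round(1))
def knobR(L): # tool along bar leaning L, tool y ~ stand +y
    s,c=np.sin(L),np.cos(L); return Rs*R.from_matrix(np.array([[-1,0,0],[0,c,-s],[0,-s,-c]]).T)
E
python3 - <<'E'
from h import *
p,r,o=pose()
c=bot.get_calibration("wrist");W=np.linalg.inv(c["camera_from_world"])
print("cam in tool",r.inv().apply(W[:3,3]-p),r.inv().as_matrix()@W[:3,:3])
K=np.array([.5715,.1942,.1328]);Rt=knobR(.49);z=Rt.apply([0,0,1])
print(Rt.as_euler("xyz",degrees=True)); print(K-.1*z, r.as_matrix())
rel(K-.1*z+np.array([0,0,0]),Rt)
E
```

```text
cam in tool [ 0.07039646 -0.000709   -0.13223062] [[-2.46112616e-04 -9.61155824e-01 -2.76006198e-01]
 [ 9.99999800e-01 -3.97470277e-04  4.92446567e-04]
 [-5.83022146e-04 -2.76006022e-01  9.61155729e-01]]
[-151.92506804    0.         -175.8       ]
[0.56805322 0.2411362  0.22103329] [[-9.27992822e-01  3.72598072e-01  1.23932698e-05]
 [ 3.72598072e-01  9.27992822e-01 -1.38989440e-05]
 [-1.66795852e-05 -8.28041178e-06 -1.00000000e+00]]
shift [-0.4373 -0.1146  0.0212] rotvec [ 27.58  -6.39 -25.55] rows 10.9
```

Call:
{"fn": "play_rows", "kwargs": {"targets": [{"fingers": 1, "x": -0.4373, "y": -0.1146, "z": 0.0212, "wx": 27.6, "wy": -6.4, "wz": -25.5}, {"fingers": 1, "x": -0.4373, "y": -0.1146, "z": 0.0212, "wx": 27.6, "wy": -6.4, "wz": -25.5}, {"fingers": 1, "x": -0.4373, "y": -0.1146, "z": 0.0212, "wx": 27.6, "wy": -6.4, "wz": -25.5}, {"fingers": 1, "x": -0.4373, "y": -0.1146, "z": 0.0212, "wx": 27.6, "wy": -6.4, "wz": -25.5}, {"fingers": 1, "x": -0.4373, "y": -0.1146, "z": 0.0212, "wx": 27.6, "wy": -6.4, "wz": -25.5}, {"fingers": 1, "x": -0.4373, "y": -0.1146, "z": 0.0212, "wx": 27.6, "wy": -6.4, "wz": -25.5}, {"fingers": 1, "x": -0.4373, "y": -0.1146, "z": 0.0212, "wx": 27.6, "wy": -6.4, "wz": -25.5}, {"fingers": 1, "x": -0.4373, "y": -0.1146, "z": 0.0212, "wx": 27.6, "wy": -6.4, "wz": -25.5}, {"fingers": 1, "x": -0.4373, "y": -0.1146, "z": 0.0212, "wx": 27.6, "wy": -6.4, "wz": -25.5}, {"fingers": 1, "x": -0.4373, "y": -0.1146, "z": 0.0212, "wx": 27.6, "wy": -6.4, "wz": -25.5}, {"fingers": 1, "x": -0.4373, "y": -0.1146, "z": 0.0212, "wx": 27.6, "wy": -6.4, "wz": -25.5}, {"fingers": 1, "x": -0.4373, "y": -0.1146, "z": 0.0212, "wx": 27.6, "wy": -6.4, "wz": -25.5}, {"fingers": 1, "x": -0.4373, "y": -0.1146, "z": 0.0212, "wx": 27.6, "wy": -6.4, "wz": -25.5}, {"fingers": 1, "x": -0.4373, "y": -0.1146, "z": 0.0212, "wx": 27.6, "wy": -6.4, "wz": -25.5}, {"fingers": 1, "x": -0.4373, "y": -0.1146, "z": 0.0212, "wx": 27.6, "wy": -6.4, "wz": -25.5}]}}

```text
time: 2.7
ee_pos: [0.5674, 0.242, 0.2212]
tcp_rot: [-151.9, 0.0, -175.8]
wrist_force: [0.2, 0.1, -0.0]
opening: 0.0854
```

```bash
python3 - <<'E'
from h import *
p,d,c=snap("wrist","w1")
o=bot.get_obs(); print(o["time"],o["q"].round(1),o["ee_pos"],o["tcp_rot"])
for q in ["knob","pin"]: 
    for r in bot.place_of(q,"wrist")[:2]:
        a=r["point"];print(q,a,r["confidence"],d[int(a[0]),int(a[1])],unp(c,*a,d[int(a[0]),int(a[1])]))
print("expected knob px",proj(c,np.array([.5715,.1942,.1328])))
E
```

```text
2.75 [ 33.6  27.   30.5 108.2 -24.2  32.5] [0.56731105 0.24217478 0.22126417] [-1.51919637e+02  2.05072325e-02 -1.75750984e+02]
knob [234.4, 328.0] 0.73 0.22608139 [0.56255407 0.20446499 0.14441074]
pin [60.8, 10.9] 0.51 0.48307127 [ 0.44624817 -0.32847737  0.06957126]
expected knob px (np.float64(239.5931798111894), np.float64(321.48172867785297))
```

View pics/w1.png

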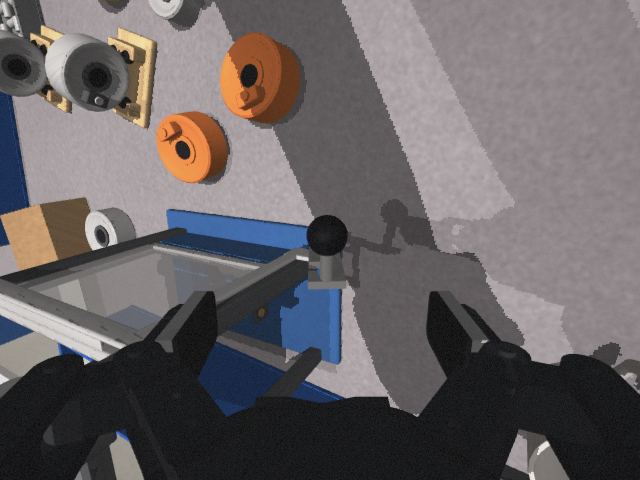

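```bash
python3 - <<'E'
from h import *
p,d,c=load("w1");P3=load("side1");T3=load("top1")
m=(p.sum(2)<110)&(np.hypot(*(np.mgrid[:480,:640]-np.array([235,328])[:,None,None]))<30)&(d<.26)&(d>.2)
v,u=np.nonzero(m&(np.arange(480)[:,None]<256));print(u.min(),u.max(),v.min(),v.max())
(cx,cy),rad=cv2.minEnclosingCircle(np.stack([u,v],1).astype(np.float32));print(cx,cy,rad)
K=unp(c,cy,cx,.0140*c["fx"]/rad);print("from size",K, "depth",unp(c,cy,cx,d[int(cy)-2:int(cy)+3,int(cx)-2:int(cx)+3].min()+.014))
X,e=tri(ray(P3[2],190.1,318.6),ray(T3[2],202.8,203.9),ray(c,cy,cx));print(X,e)
for X in (X,K): print("stand",ws(X))
E
```

```text
307 347 215 254
326.7631530761719 235.07894897460938 20.405439376831055
from size [0.56856486 0.19645807 0.12972421] depth [0.56708974 0.19842504 0.13375391]
[0.5709574  0.19563561 0.13027308] [np.float64(0.001953967036234442), np.float64(0.0010052063232361909), np.float64(0.0025130322765712786)]
stand [-115.94999509  183.01908233  130.27307646]
stand [-118.27588183  184.01456186  129.72421243]
```

```bash
python3 - <<'E'
from h import *
K=np.array([.570,.196,.132]);Rt=knobR(.49);z=Rt.apply([0,0,1]); rel(K+.008*z,Rt)
E
```

```text
shift [0.0009 0.0013 0.1086] rotvec [-0.01  0.05  0.04] rows 2.6
```

Call:
{"fn": "play_rows", "kwargs": {"targets": [{"fingers": 1, "x": 0.0009, "y": 0.0013, "z": 0.03}, {"fingers": 1, "x": 0.0009, "y": 0.0013, "z": 0.06}, {"fingers": 1, "x": 0.0009, "y": 0.0013, "z": 0.085}, {"fingers": 1, "x": 0.0009, "y": 0.0013, "z": 0.1086}, {"fingers": 1, "x": 0.0009, "y": 0.0013, "z": 0.1086}, {"fingers": 1, "x": 0.0009, "y": 0.0013, "z": 0.1086}, {"fingers": 0, "x": 0.0009, "y": 0.0013, "z": 0.1086}, {"fingers": -0.5, "x": 0.0009, "y": 0.0013, "z": 0.1086}, {"fingers": -1, "x": 0.0009, "y": 0.0013, "z": 0.1086}, {"fingers": -1, "x": 0.0009, "y": 0.0013, "z": 0.1086}, {"fingers": -1, "x": 0.0009, "y": 0.0013, "z": 0.1086}, {"fingers": -1, "x": 0.0009, "y": 0.0013, "z": 0.1086}, {"fingers": -1, "x": 0.0009, "y": 0.0013, "z": 0.1086}, {"fingers": -1, "x": 0.0009, "y": 0.0013, "z": 0.1086}], "grip_force": 60}}

```text
$.targets[0]: bad value
```

```bash
python3 - <<'E'
from h import *
p,d,c=snap("wrist","w2"); snap("top","t2")
o=bot.get_obs(); print(o["time"],o["q"].round(1),o["ee_pos"],o["tcp_rot"],o["wrist_force"],o["opening"])
crop("w2",200,180,460,400,3,"w2c")
E
```

```text
2.95 [ 33.6  27.   30.6 108.2 -24.2  32.5] [0.56754492 0.24188614 0.22127713] [-1.51913502e+02  2.89983630e-02 -1.75766351e+02] [-0.22834598 -0.54201189  0.09614881] 0.0852095440658638
```

View pics/w2c.png

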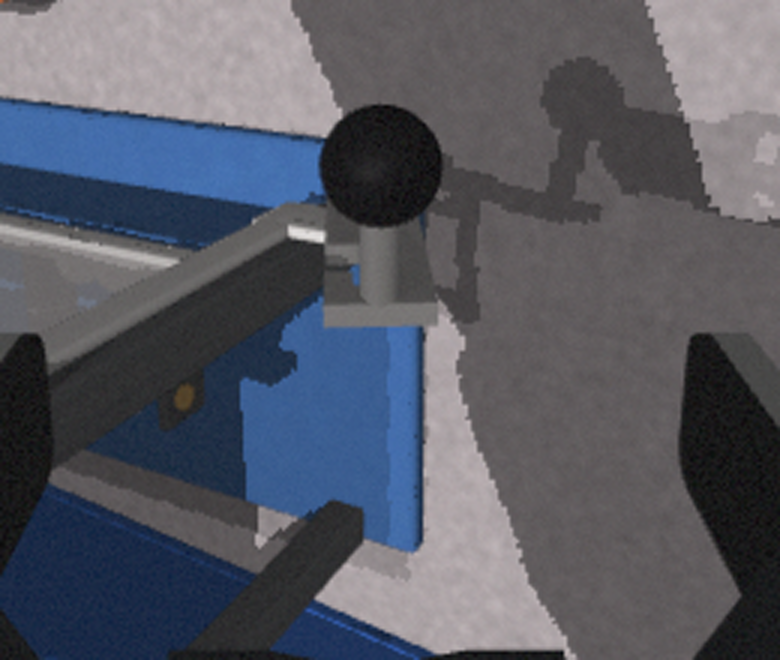

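Call:
{"fn": "play_rows", "kwargs": {"targets": [{"fingers": 1, "x": 0.0009, "y": 0.0013, "z": 0.03, "wx": 0, "wy": 0, "wz": 0}, {"fingers": 1, "x": 0.0009, "y": 0.0013, "z": 0.06, "wx": 0, "wy": 0, "wz": 0}, {"fingers": 1, "x": 0.0009, "y": 0.0013, "z": 0.085, "wx": 0, "wy": 0, "wz": 0}, {"fingers": 1, "x": 0.0009, "y": 0.0013, "z": 0.1086, "wx": 0, "wy": 0, "wz": 0}, {"fingers": 1, "x": 0.0009, "y": 0.0013, "z": 0.1086, "wx": 0, "wy": 0, "wz": 0}, {"fingers": 1, "x": 0.0009, "y": 0.0013, "z": 0.1086, "wx": 0, "wy": 0, "wz": 0}], "grip_force": 60}}

```text
time: 3.45
ee_pos: [0.5702, 0.191, 0.1245]
tcp_rot: [-151.9, -0.1, -175.9]
wrist_force: [0.7, 0.1, 1.0]
opening: 0.0853
```

```bash
python3 - <<'E'
from h import *
p,d,c=snap("wrist","w3")
o=bot.get_obs(); print(o["time"],o["q"].round(1),o["ee_pos"],o["tcp_rot"],o["wrist_force"],o["opening"])
print(proj(c,o["ee_pos"]-.008*pose()[1].apply([0,0,1])))
E
```

```text
3.5 [ 29.7  22.4  14.   94.5 -25.2  28.5] [0.57077363 0.19169103 0.12581568] [-1.51919768e+02  5.42470066e-02 -1.75833090e+02] [0.75980198 0.94320883 0.3828987 ] 0.08565881500178786
(np.float64(323.1527726405267), np.float64(323.3120179503929))
```

View pics/w3.png

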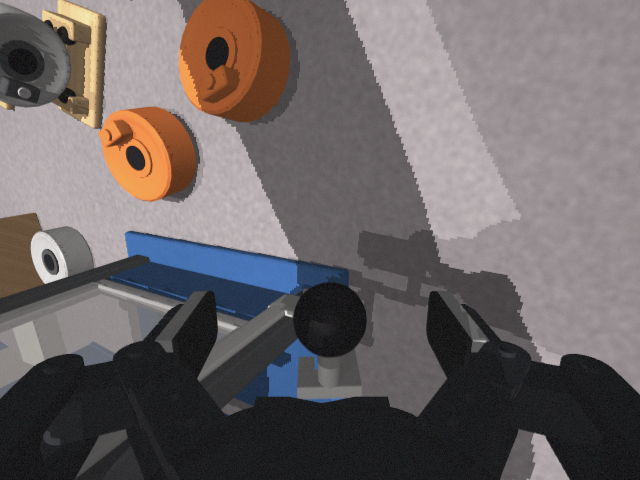

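Call:
{"fn": "play_rows", "kwargs": {"targets": [{"fingers": 0, "x": 0.0, "y": 0.0015, "z": 0, "wx": 0, "wy": 0, "wz": 0}, {"fingers": -0.4, "x": 0.0, "y": 0.0015, "z": 0, "wx": 0, "wy": 0, "wz": 0}, {"fingers": -1, "x": 0.0, "y": 0.0015, "z": 0, "wx": 0, "wy": 0, "wz": 0}, {"fingers": -1, "x": 0.0, "y": 0.0015, "z": 0, "wx": 0, "wy": 0, "wz": 0}, {"fingers": -1, "x": 0.0, "y": 0.0015, "z": 0, "wx": 0, "wy": 0, "wz": 0}, {"fingers": -1, "x": 0.0, "y": 0.0015, "z": 0, "wx": 0, "wy": 0, "wz": 0}, {"fingers": -1, "x": 0.0, "y": 0.0015, "z": 0, "wx": 0, "wy": 0, "wz": 0}, {"fingers": -1, "x": 0.0, "y": 0.0015, "z": 0, "wx": 0, "wy": 0, "wz": 0}], "grip_force": 60}}

```text
time: 4.17
ee_pos: [0.5708, 0.193, 0.1246]
tcp_rot: [-152.0, 0.1, -175.8]
wrist_force: [-0.8, 5.0, 5.2]
opening: 0.0251
```

```bash
python3 - <<'E'
from h import *
p,r,o=pose(); print(o["time"],p,o["wrist_force"],o["opening"],o["q"].round(1))
K=p-.008*r.apply([0,0,1]);print(K,ws(K))
print("up in tool",r.inv().apply([0,0,1]))
E
```

```text
4.1667 [0.57083739 0.19300933 0.12455463] [-0.82648088  4.9570095   5.17007458] 0.025076641649450882 [ 29.8  22.5  13.9  94.4 -25.1  28.5]
[0.57055448 0.19675944 0.13161556] [-116.26953217  184.16940369  131.61555666]
up in tool [-0.00128535 -0.47009398 -0.88261543]
```

Call:
{"fn": "play_rows", "kwargs": {"targets": [{"fingers": -1, "x": 0.0, "y": -0.0047, "z": -0.0088, "wx": 0, "wy": 0, "wz": 0}, {"fingers": -1, "x": 0.0, "y": -0.0094, "z": -0.0176, "wx": 0, "wy": 0, "wz": 0}, {"fingers": -1, "x": 0.0, "y": -0.0141, "z": -0.0265, "wx": 0, "wy": 0, "wz": 0}, {"fingers": -1, "x": 0.0, "y": -0.0188, "z": -0.0353, "wx": 0, "wy": 0, "wz": 0}, {"fingers": -1, "x": 0.0, "y": -0.0188, "z": -0.0353, "wx": 0, "wy": 0, "wz": 0}], "grip_force": 70}}

```text
time: 4.58
ee_pos: [0.5709, 0.1924, 0.1655]
tcp_rot: [-151.9, 0.1, -175.9]
wrist_force: [1.2, -1.0, -4.8]
opening: 0.0246
```

```bash
python3 - <<'E'
from h import *
p,r,o=pose(); print(o["time"],p,o["wrist_force"],o["opening"],o["q"].round(1))
snap("side","s4");snap("wrist","w4"); crop("s4",290,100,500,330,2.6,"s4c")
crop("w4",200,180,460,400,2.5,"w4c")
E
```

```text
4.5833 [0.57089022 0.19243394 0.16550626] [ 1.19171756 -1.02010282 -4.84274664] 0.02460745028510778 [ 29.8  22.2  18.1  98.8 -25.1  28.5]
```

View pics/s4c.png

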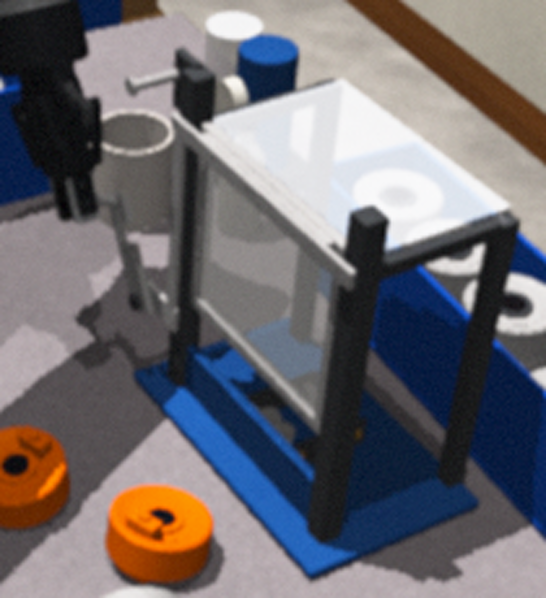

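View pics/w4c.png

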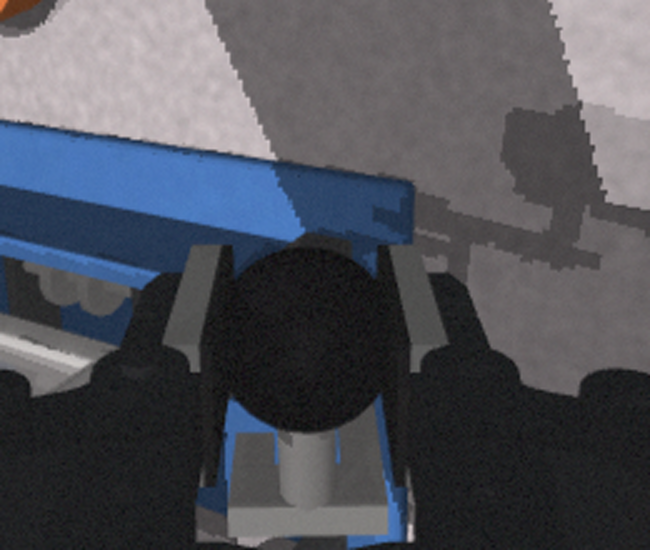

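Call:
{"fn": "play_rows", "kwargs": {"targets": [{"fingers": -1, "x": 0.0, "y": -0.0087, "z": -0.0162, "wx": 0, "wy": 0, "wz": 0}, {"fingers": -1, "x": 0.0, "y": -0.0174, "z": -0.0324, "wx": 0, "wy": 0, "wz": 0}, {"fingers": -1, "x": 0.0, "y": -0.0261, "z": -0.0486, "wx": 0, "wy": 0, "wz": 0}, {"fingers": -1, "x": 0.0, "y": -0.0348, "z": -0.0648, "wx": 0, "wy": 0, "wz": 0}, {"fingers": -1, "x": 0.0, "y": -0.0435, "z": -0.081, "wx": 0, "wy": 0, "wz": 0}, {"fingers": -1, "x": 0.0, "y": -0.0522, "z": -0.0972, "wx": 0, "wy": 0, "wz": 0}, {"fingers": -1, "x": 0.0, "y": -0.0609, "z": -0.1134, "wx": 0, "wy": 0, "wz": 0}, {"fingers": -1, "x": 0.0, "y": -0.0691, "z": -0.1297, "wx": 0, "wy": 0, "wz": 0}, {"fingers": -1, "x": 0.0, "y": -0.0691, "z": -0.1297, "wx": 0, "wy": 0, "wz": 0}, {"fingers": -1, "x": 0.0, "y": -0.0691, "z": -0.1297, "wx": 0, "wy": 0, "wz": 0}]}}

```text
time: 5.52
ee_pos: [0.5708, 0.1926, 0.3109]
tcp_rot: [-151.9, 0.0, -175.9]
wrist_force: [2.2, -1.0, -5.8]
opening: 0.0247
```

```bash
python3 - <<'E'
from h import *
p,r,o=pose(); print(o["time"],p,o["tcp_rot"],o["wrist_force"],o["opening"],o["q"].round(1))
snap("side","s5");snap("top","t5"); crop("s5",290,60,500,290,2.6,"s5c")
# swing poses: rotation about pivot from current, by angle a (top to right)
piv=sw(-76,135,45+188)
ax=Rs.apply([1,0,0])
K=p-.008*r.apply([0,0,1]); v=ws(K)-ws(piv); print("knob rel pivot",v,"lean",np.degrees(np.arctan2(v[1],v[2])),np.hypot(v[1],v[2]))
lean=np.arctan2(v[1],v[2])
for L in [.4,.3,.2,.1,0,-.03]:
    a=lean-L   # need rotate about stand x by +a: y->z ; lean left top at +y; rotate about +x moves z->-y : reduces y. 
    D=R.from_rotvec(ax*a); pn=piv+D.apply(p-piv); rn=D*r
    print(L,r.inv().apply(pn-p).round(4),(r.inv()*rn).as_rotvec(degrees=True).round(1))
E
```

```text
5.5167 [0.57082605 0.19255507 0.31087799] [-1.51897552e+02  3.48034991e-02 -1.75854604e+02] [ 2.20396183 -0.98352571 -5.77731059] 0.024693657435151308 [ 29.8  25.8  39.1 116.3 -25.1  28.6]
knob rel pivot [-40.30730351  48.72483118  84.93484193] lean 29.841732225363824 97.91851993986816
0.4 [-0.     -0.0109  0.0003] [-6.9  0.   0. ]
0.3 [-0.     -0.0198  0.0015] [-12.7   0.    0. ]
0.2 [-0.     -0.0285  0.0036] [-18.4   0.    0. ]
0.1 [-0.     -0.037   0.0066] [-24.1   0.    0. ]
0 [-0.     -0.0451  0.0104] [-29.8   0.    0. ]
-0.03 [-0.0001 -0.0475  0.0117] [-31.6   0.    0. ]
```

View pics/s5c.png

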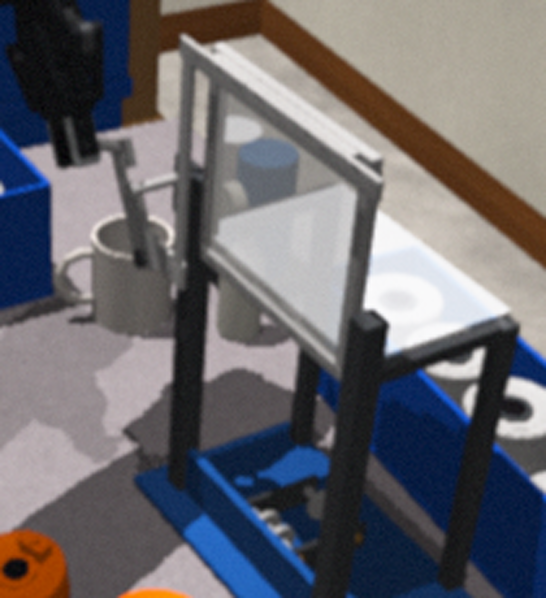

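Call:
{"fn": "play_rows", "kwargs": {"targets": [{"fingers": -1, "x": 0, "y": -0.0009, "z": -0.0018, "wx": 0, "wy": 0, "wz": 0}, {"fingers": -1, "x": 0, "y": -0.0074, "z": -0.0017, "wx": -4, "wy": 0, "wz": 0}, {"fingers": -1, "x": 0, "y": -0.0118, "z": -0.0015, "wx": -6.9, "wy": 0, "wz": 0}, {"fingers": -1, "x": 0, "y": -0.0163, "z": -0.0009, "wx": -9.8, "wy": 0, "wz": 0}, {"fingers": -1, "x": 0, "y": -0.0207, "z": -0.0003, "wx": -12.7, "wy": 0, "wz": 0}, {"fingers": -1, "x": 0, "y": -0.025, "z": 0.0008, "wx": -15.5, "wy": 0, "wz": 0}, {"fingers": -1, "x": 0, "y": -0.0294, "z": 0.0018, "wx": -18.4, "wy": 0, "wz": 0}, {"fingers": -1, "x": 0, "y": -0.0337, "z": 0.0033, "wx": -21.2, "wy": 0, "wz": 0}, {"fingers": -1, "x": 0, "y": -0.0379, "z": 0.0048, "wx": -24.1, "wy": 0, "wz": 0}, {"fingers": -1, "x": 0, "y": -0.042, "z": 0.0067, "wx": -27, "wy": 0, "wz": 0}, {"fingers": -1, "x": 0, "y": -0.042, "z": 0.0067, "wx": -27, "wy": 0, "wz": 0}, {"fingers": -1, "x": 0, "y": -0.042, "z": 0.0067, "wx": -27, "wy": 0, "wz": 0}]}}

```text
time: 6.62
ee_pos: [0.5742, 0.1518, 0.3242]
tcp_rot: [-178.9, 0.1, -175.9]
wrist_force: [8.5, 1.3, -6.0]
opening: 0.0251
```

```bash
python3 - <<'E'
from h import *
p,r,o=pose(); print(o["time"],p,o["tcp_rot"],o["wrist_force"],o["opening"],o["q"].round(1))
snap("side","s6");snap("top","t6"); crop("s6",290,60,430,200,4,"s6c");crop("t6",160,80,300,220,4,"t6c")
K=p-.008*r.apply([0,0,1]); print(ws(K))
E
```

```text
6.6167 [0.57421333 0.15177406 0.32417256] [-1.78915422e+02  7.73504600e-02 -1.75916142e+02] [ 8.53101331  1.25226415 -6.00828373] 0.025135672171450803 [ 15.3  14.5  30.3 105.9  -1.1  11.2]
[-115.92564789  139.1883102   332.17112153]
```

View pics/s6c.png

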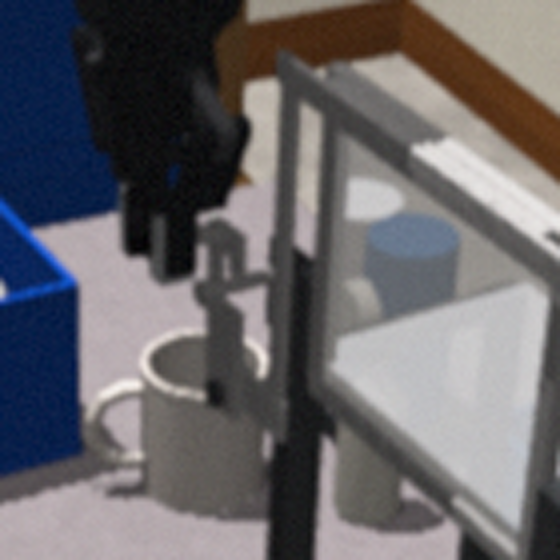

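View pics/t6c.png

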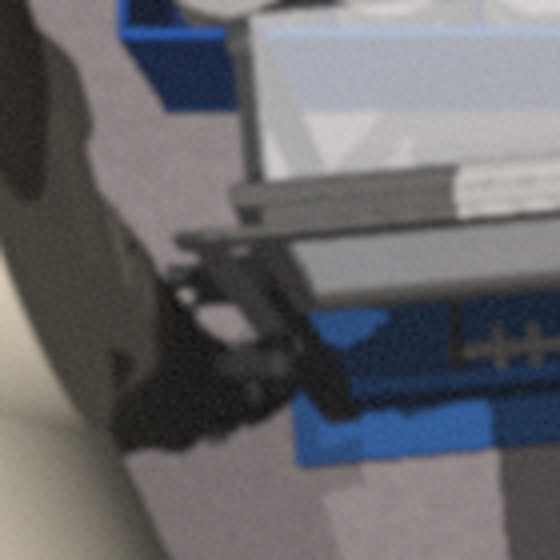

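Call:
{"fn": "play_rows", "kwargs": {"targets": [{"fingers": -1, "x": 0, "y": -0.002, "z": 0, "wx": -1, "wy": 0, "wz": 0}, {"fingers": -1, "x": 0, "y": -0.004, "z": 0, "wx": -2.3, "wy": 0, "wz": 0}, {"fingers": -1, "x": 0, "y": -0.005, "z": 0, "wx": -3, "wy": 0, "wz": 0}, {"fingers": -1, "x": 0, "y": -0.005, "z": 0, "wx": -3, "wy": 0, "wz": 0}]}}

```text
time: 7.05
ee_pos: [0.5746, 0.1474, 0.3239]
tcp_rot: [178.1, 0.0, -175.9]
wrist_force: [9.8, 1.0, -7.0]
opening: 0.0252
```

```bash
python3 - <<'E'
from h import *
p,r,o=pose(); print(o["time"],p,o["tcp_rot"],o["wrist_force"],o["opening"])
snap("side","s7"); crop("s7",290,60,430,200,4,"s7c")
K=p-.008*r.apply([0,0,1]); print(ws(K))
E
```

```text
7.05 [0.57459154 0.14736749 0.32386715] [ 1.78060887e+02  4.40019243e-02 -1.75857788e+02] [ 9.83030492  1.03069257 -6.98183278] 0.025196246088341905
[-115.86710003  134.34373589  331.86256818]
```

View pics/s7c.png

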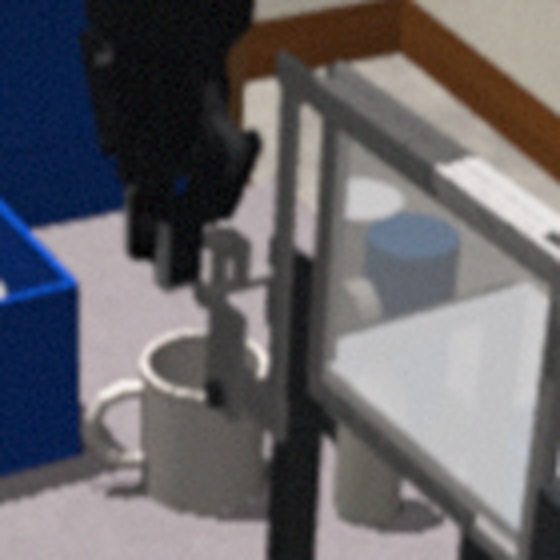

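Call:
{"fn": "play_rows", "kwargs": {"targets": [{"fingers": -1, "x": 0, "y": 0, "z": 0.003, "wx": 0, "wy": 0, "wz": 0}, {"fingers": -1, "x": 0, "y": 0, "z": 0.006, "wx": 0, "wy": 0, "wz": 0}, {"fingers": -1, "x": 0, "y": 0, "z": 0.009, "wx": 0, "wy": 0, "wz": 0}, {"fingers": -1, "x": 0, "y": 0, "z": 0.012, "wx": 0, "wy": 0, "wz": 0}, {"fingers": -1, "x": 0, "y": 0, "z": 0.012, "wx": 0, "wy": 0, "wz": 0}]}}

```text
time: 7.52
ee_pos: [0.5745, 0.1478, 0.3113]
tcp_rot: [178.2, 0.0, -175.8]
wrist_force: [9.4, -0.6, -6.8]
opening: 0.025
```

```bash
python3 - <<'E'
from h import *
p,r,o=pose(); print(o["time"],p,o["tcp_rot"],o["wrist_force"],o["opening"])
snap("side","s8"); crop("s8",290,60,430,200,4,"s8c")
K=p-.008*r.apply([0,0,1]); print(ws(K))
E
```

```text
7.5167 [0.57452837 0.14775714 0.31133354] [ 1.78168085e+02  2.00559597e-02 -1.75841524e+02] [ 9.40466224 -0.55872509 -6.82631571] 0.025017060425984367
[-115.89813765  134.75191591  319.32945143]
```

View pics/s8c.png

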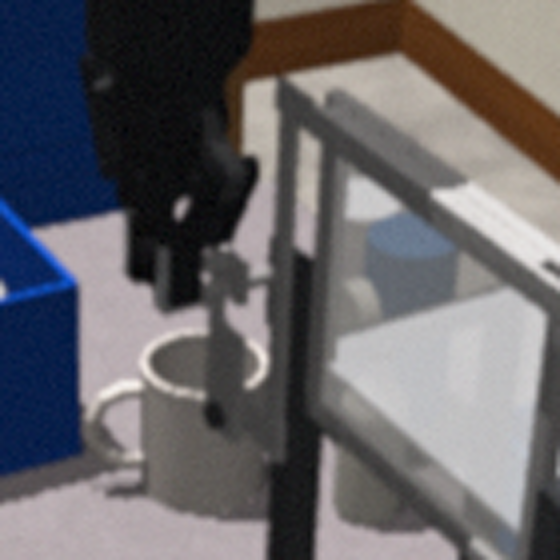

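Pin is inside the pocket; lower further until the pin takes the weight.

Call:
{"fn": "play_rows", "kwargs": {"targets": [{"fingers": -1, "x": 0, "y": 0, "z": 0.002, "wx": 0, "wy": 0, "wz": 0}, {"fingers": -1, "x": 0, "y": 0, "z": 0.004, "wx": 0, "wy": 0, "wz": 0}, {"fingers": -1, "x": 0, "y": 0, "z": 0.004, "wx": 0, "wy": 0, "wz": 0}]}}

```text
time: 7.82
ee_pos: [0.5745, 0.1478, 0.3079]
tcp_rot: [178.2, 0.1, -175.8]
wrist_force: [9.7, -0.3, -5.8]
opening: 0.0248
```

```bash
python3 - <<'E'
from h import *
p,r,o=pose(); print(o["time"],p,o["tcp_rot"],o["wrist_force"],o["opening"])
K=p-.008*r.apply([0,0,1]); print(ws(K))
E
```

```text
7.8167 [0.57453355 0.14782096 0.30785899] [ 1.78169881e+02  5.80352099e-02 -1.75844297e+02] [ 9.73362056 -0.32473924 -5.78087417] 0.024838060772624918
[-115.89360592  134.81544846  315.85490922]
```

Call:
{"fn": "play_rows", "kwargs": {"targets": [{"fingers": -1, "x": 0, "y": 0, "z": 0.002, "wx": 0, "wy": 0, "wz": 0}, {"fingers": -1, "x": 0, "y": 0, "z": 0.003, "wx": 0, "wy": 0, "wz": 0}, {"fingers": -1, "x": 0, "y": 0, "z": 0.003, "wx": 0, "wy": 0, "wz": 0}]}}

```text
time: 8.07
ee_pos: [0.5746, 0.1479, 0.3073]
tcp_rot: [178.1, 0.3, -175.9]
wrist_force: [7.3, -1.6, 7.2]
opening: 0.0246
```

```bash
python3 - <<'E'
from h import *
p,r,o=pose(); print(o["time"],p,o["tcp_rot"],o["wrist_force"],o["opening"])
snap("side","s9"); crop("s9",290,60,430,200,4,"s9c")
E
```

```text
8.0667 [0.57458481 0.14785342 0.30732902] [ 178.13758884    0.26909352 -175.85109552] [ 7.27115089 -1.57216355  7.20797912] 0.02464657502653321
```

View pics/s9c.png

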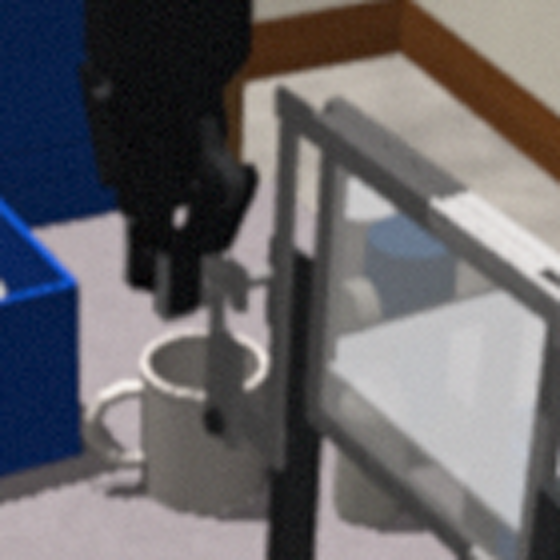

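Call:
{"fn": "play_rows", "kwargs": {"targets": [{"fingers": -0.3, "x": 0, "y": 0, "z": 0.002, "wx": 0, "wy": 0, "wz": 0}, {"fingers": 0.2, "x": 0, "y": 0, "z": 0.002, "wx": 0, "wy": 0, "wz": 0}, {"fingers": 0.6, "x": 0, "y": 0, "z": 0.002, "wx": 0, "wy": 0, "wz": 0}, {"fingers": 0.6, "x": 0, "y": 0, "z": 0.002, "wx": 0, "wy": 0, "wz": 0}, {"fingers": 0.6, "x": 0, "y": 0, "z": -0.02, "wx": 0, "wy": 0, "wz": 0}, {"fingers": 0.6, "x": 0, "y": 0, "z": -0.05, "wx": 0, "wy": 0, "wz": 0}, {"fingers": 0.6, "x": 0, "y": 0, "z": -0.08, "wx": 0, "wy": 0, "wz": 0}, {"fingers": 0.6, "x": 0, "y": 0, "z": -0.08, "wx": 0, "wy": 0, "wz": 0}]}}

```text
time: 8.78
ee_pos: [0.5739, 0.1455, 0.3919]
tcp_rot: [178.0, 0.4, -175.8]
wrist_force: [-1.1, -0.8, -0.1]
opening: 0.0682
```

```bash
python3 - <<'E'
from h import *
p,r,o=pose(); print(o["time"],p,o["tcp_rot"],o["wrist_force"],o["opening"],o["q"].round(1))
snap("side","s10"); crop("s10",290,60,500,270,2.8,"s10c")
snap("wrist","w10")
E
```

```text
8.7833 [0.57386194 0.14548912 0.39189563] [ 178.02386615    0.43934283 -175.84142337] [-1.07538904 -0.78125752 -0.13474402] 0.06823169275818558 [ 13.4  18.2  43.  114.1   1.9   9.2]
```

View pics/s10c.png

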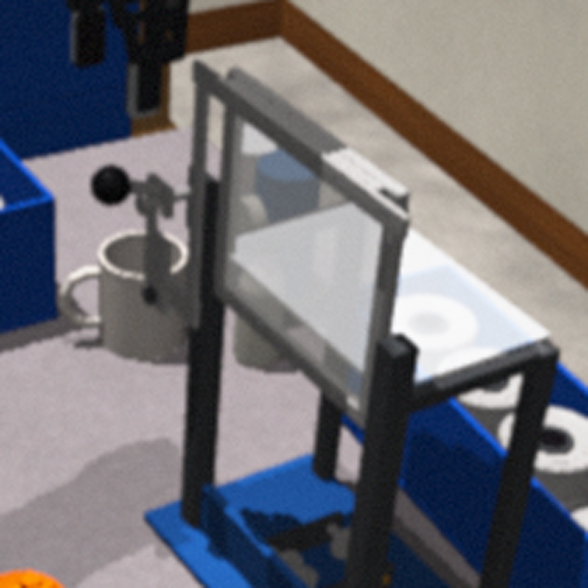

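View pics/w10.png

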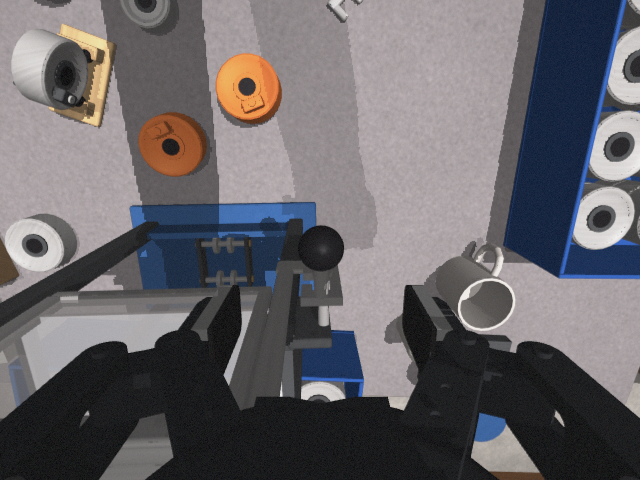

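```bash
python3 - <<'E'
from h import *
crop("w10",120,190,320,310,4,"w10c")
p,d,c=load("w10")
print("pred seat at z26",proj(c,sw(0,0,26)),[tuple(np.round(proj(c,sw(x,y,40)),1)) for x in(-28,28) for y in (-10,10)])
for nm,m in [("FR",(-82.5,-135,10)),("FL",(-82.5,135,10))]: print(nm,proj(c,sw(*m)))
E
```

```text
pred seat at z26 (np.float64(261.98855109435243), np.float64(223.16208839783798)) [(np.float64(247.1), np.float64(212.2)), (np.float64(246.9), np.float64(226.5)), (np.float64(283.5), np.float64(215.5)), (np.float64(283.3), np.float64(229.4))]
FR (np.float64(205.45921759105212), np.float64(126.49342982891878))
FL (np.float64(204.0014630506267), np.float64(314.3456597357239))
```

View pics/w10c.png

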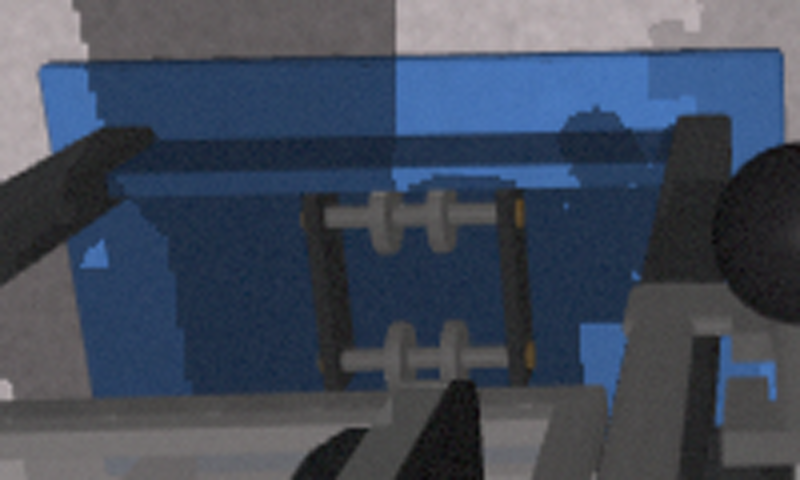

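```bash
python3 - <<'E'
from h import *
from scipy.optimize import least_squares
p,d,c=load("w10")
S=load("side1")[2];T=load("top1")[2]
P=[]
for rc,m in [((244,216.5),(-28,-10)),((244,230.2),(-28,10)),((279.5,220),(28,-10)),((279.5,233.5),(28,10))]:
    w=atz(c,*rc,.029);P.append(w);print(m,ws(w).round(1), d[int(rc[0]),int(rc[1])])
print("seat est",np.mean(P,0)); 
print("yaw est",np.degrees(np.arctan2(*(P[3]+P[2]-P[0]-P[1])[1::-1])))
for rc in [(202.5,315.5),(206.5,130.5)]: w=atz(c,*rc,.010);print(w,ws(w).round(1))
E
```

```text
(-28, -10) [-28.9  -6.6  29. ] 0.50312984
(-28, 10) [-28.7  13.   29. ] 0.5023275
(28, -10) [26.5 -6.  29. ] 0.5197704
(28, 10) [26.8 13.8 29. ] 0.5158504
seat est [0.69868828 0.02506619 0.029     ]
yaw est 4.910397909140533
[0.60549742 0.15172894 0.01      ] [-84.7 136.7  10. ]
[ 0.6287765  -0.11355194  0.01      ] [ -80.9 -129.6   10. ]
```

```bash
sed -i 's/^YAW=.*/YAW=np.radians(4.9); O=np.array([0.699,0.024,0.])/' h.py; cat >> h.py <<'E'
def hubR(t,yaw): # t tilt deg, yaw deg of jaw axis offset; tool y=+y', z forward-down, x back-down
    s,c=np.sin(np.radians(t)),np.cos(np.radians(t)); return R.from_euler("z",yaw,degrees=True)*R.from_matrix(np.array([[-c,0,-s],[0,1,0],[s,0,-c]]).T)
def hubT(C,t,yaw,out=.028,back=0.):
    Rt=hubR(t,yaw); z=Rt.apply([0,0,1]); return C-out*z+.008*z-back*z,Rt
E
python3 - <<'E'
from h import *
C=np.array([.464,-.163,.063])
P,Rt=hubT(C,50,4,back=.13); print(P); rel(P,Rt)
p,r,o=pose(); print(r.inv().apply([-.08,-.0,.0]))
p,d,c=load("top1");X,v,u=cloud(d,c)
m=(np.abs(X[:,0]-.464)<.07)&(np.abs(X[:,1]+.165)<.06)&(X[:,2]>.085)
Y=X[m]; print(len(Y),Y.mean(0),Y[:,2].max()); 
w,V=np.linalg.eigh(np.cov(Y[:,:2].T)); print(w**.5,V)
m=(np.abs(X[:,0]-.45)<.07)&(np.abs(X[:,1]+.33)<.06)&(X[:,2]>.085)
Y=X[m]; print(len(Y),Y.mean(0),Y[:,2].max()); 
E
```

```text
[ 0.34937324 -0.17101548  0.15941814]
shift [ 0.2479 -0.307   0.2167] rotvec [  1.87 -49.86  -0.69] rows 10.8
[7.97892315e-02 5.80331956e-03 5.12653479e-06]
478 [ 0.45788113 -0.16284537  0.09706142] 0.10678385302231108
[0.00995484 0.01863574] [[-0.29559993 -0.95531182]
 [-0.95531182  0.29559993]]
485 [ 0.44669587 -0.34358859  0.09705484] 0.10725132002498627
```

Call:
{"fn": "play_rows", "kwargs": {"targets": [{"fingers": 0.6, "x": 0.03, "y": 0, "z": 0, "wx": 0, "wy": -3, "wz": 0}, {"fingers": 1, "x": 0.06, "y": -0.01, "z": 0, "wx": 0, "wy": -8, "wz": 0}, {"fingers": 1, "x": 0.248, "y": -0.307, "z": 0.215, "wx": 1.9, "wy": -49.9, "wz": -0.7}, {"fingers": 1, "x": 0.248, "y": -0.307, "z": 0.215, "wx": 1.9, "wy": -49.9, "wz": -0.7}, {"fingers": 1, "x": 0.248, "y": -0.307, "z": 0.215, "wx": 1.9, "wy": -49.9, "wz": -0.7}, {"fingers": 1, "x": 0.248, "y": -0.307, "z": 0.215, "wx": 1.9, "wy": -49.9, "wz": -0.7}, {"fingers": 1, "x": 0.248, "y": -0.307, "z": 0.215, "wx": 1.9, "wy": -49.9, "wz": -0.7}, {"fingers": 1, "x": 0.248, "y": -0.307, "z": 0.215, "wx": 1.9, "wy": -49.9, "wz": -0.7}, {"fingers": 1, "x": 0.248, "y": -0.307, "z": 0.215, "wx": 1.9, "wy": -49.9, "wz": -0.7}, {"fingers": 1, "x": 0.248, "y": -0.307, "z": 0.215, "wx": 1.9, "wy": -49.9, "wz": -0.7}, {"fingers": 1, "x": 0.248, "y": -0.307, "z": 0.215, "wx": 1.9, "wy": -49.9, "wz": -0.7}, {"fingers": 1, "x": 0.248, "y": -0.307, "z": 0.215, "wx": 1.9, "wy": -49.9, "wz": -0.7}, {"fingers": 1, "x": 0.248, "y": -0.307, "z": 0.215, "wx": 1.9, "wy": -49.9, "wz": -0.7}, {"fingers": 1, "x": 0.248, "y": -0.307, "z": 0.215, "wx": 1.9, "wy": -49.9, "wz": -0.7}, {"fingers": 1, "x": 0.248, "y": -0.307, "z": 0.215, "wx": 1.9, "wy": -49.9, "wz": -0.7}, {"fingers": 1, "x": 0.248, "y": -0.307, "z": 0.215, "wx": 1.9, "wy": -49.9, "wz": -0.7}]}}

```text
time: 10.22
ee_pos: [0.3753, -0.2005, 0.1689]
tcp_rot: [178.4, 49.2, -176.1]
wrist_force: [0.5, -0.8, -0.1]
opening: 0.0852
```

```bash
python3 - <<'E'
from h import *
p,r,o=pose(); print(o["time"],p,o["tcp_rot"],o["wrist_force"],o["opening"],o["q"].round(1))
_,d,c=snap("wrist","w11"); snap("side","s11"); snap("top","t11")
print(proj(c,np.array([.464,-.163,.063])))
for q in bot.place_of("hub_center","wrist")[:3]: print(q)
E
```

```text
10.2167 [ 0.37531572 -0.20048103  0.16890082] [ 178.44228941   49.22186851 -176.14023652] [ 0.48307646 -0.76905361 -0.0517463 ] 0.08524099415462731 [-52.7 -48.5 -48.9  58.5  40.3 -45.6]
(np.float64(197.5017442662149), np.float64(358.036006383378))
{'point': [164.1, 603.6], 'confidence': 0.77}
{'point': [197.9, 358.5], 'confidence': 0.64}
```

View pics/w11.png

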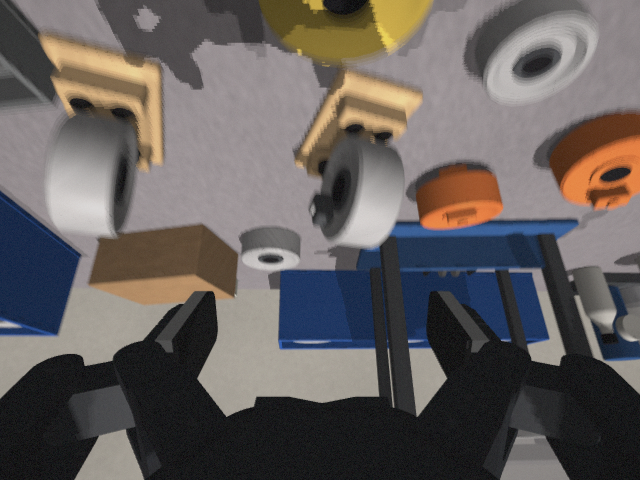

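View pics/s11.png

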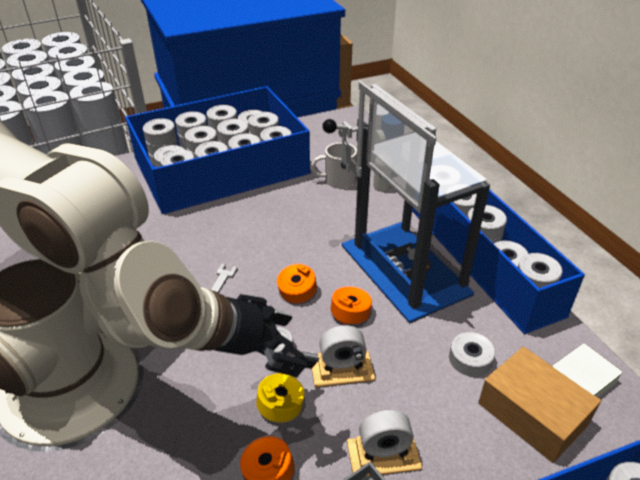

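```bash
cat > fit.py <<'E'
from h import *
from scipy.optimize import least_squares
def fit(tag,C0,yaw0=-15.,zfix=.063,rad=.06):
    p,d,c=load(tag);X,v,u=cloud(d,c)
    m=(np.linalg.norm(X-C0,axis=1)<rad)&(X[:,2]>.05)
    X=X[m]
    def res(q):
        a=np.radians(q[2]*100);D=X-np.array([q[0],q[1],zfix])
        U=D[:,0]*np.cos(a)+D[:,1]*np.sin(a);W=-D[:,0]*np.sin(a)+D[:,1]*np.cos(a)
        rho=np.hypot(U,D[:,2]); dx=rho-.04; dw=np.abs(W)-.017
        sd=np.where((dx>0)&(dw>0),np.hypot(dx,dw),np.maximum(dx,dw)); return sd*1000
    best=min((least_squares(res,[C0[0],C0[1],y/100],loss="soft_l1",f_scale=1.5) for y in (yaw0-15,yaw0,yaw0+15,)),key=lambda r:r.cost)
    return best.x[:2],best.x[2]*100,best.cost/len(X),len(X)
E
python3 - <<'E'
from fit import *
for t in ["w11","s11","side1","top1","t11"]: print(t,fit(t,np.array([.464,-.163,.063])))
E
```

```text
w11 (array([ 0.46062918, -0.16371193]), np.float64(-17.54951211774924), np.float64(1.1528875241304941), 6729)
s11 (array([ 0.46036185, -0.1662489 ]), np.float64(-18.560636037694817), np.float64(2.1636262038575786), 1326)
side1 (array([ 0.46028864, -0.16631449]), np.float64(-18.775101658418773), np.float64(2.159687362452223), 1322)
top1 (array([ 0.45900858, -0.16368605]), np.float64(-14.733765082774203), np.float64(1.634466668894474), 666)
t11 (array([ 0.45906096, -0.16387416]), np.float64(-14.190209750100474), np.float64(1.6772806696006155), 665)
```

```bash
python3 - <<'E'
from h import *
C=np.array([.4605,-.1645,.063])
P,Rt=hubT(C,30,-17.5,back=.11); print(P,Rt.as_euler("xyz",degrees=True)); rel(P,Rt)
E
```

```text
[ 0.3985084  -0.14495412  0.1755833 ] [180.   30.  162.5]
shift [-0.0206  0.0539  0.0177] rotvec [15.09 18.76 16.69] rows 4.1
```

Call:
{"fn": "play_rows", "kwargs": {"targets": [{"fingers": 1, "x": -0.0206, "y": 0.0539, "z": 0.0177, "wx": 15.1, "wy": 18.8, "wz": 16.7}, {"fingers": 1, "x": -0.0206, "y": 0.0539, "z": 0.0177, "wx": 15.1, "wy": 18.8, "wz": 16.7}, {"fingers": 1, "x": -0.0206, "y": 0.0539, "z": 0.0177, "wx": 15.1, "wy": 18.8, "wz": 16.7}, {"fingers": 1, "x": -0.0206, "y": 0.0539, "z": 0.0177, "wx": 15.1, "wy": 18.8, "wz": 16.7}, {"fingers": 1, "x": -0.0206, "y": 0.0539, "z": 0.0177, "wx": 15.1, "wy": 18.8, "wz": 16.7}, {"fingers": 1, "x": -0.0206, "y": 0.0539, "z": 0.0177, "wx": 15.1, "wy": 18.8, "wz": 16.7}, {"fingers": 1, "x": -0.0206, "y": 0.0539, "z": 0.0177, "wx": 15.1, "wy": 18.8, "wz": 16.7}, {"fingers": 1, "x": -0.0206, "y": 0.0539, "z": 0.0177, "wx": 15.1, "wy": 18.8, "wz": 16.7}]}}

```text
time: 11.08
ee_pos: [0.3996, -0.1431, 0.1768]
tcp_rot: [-180.0, 30.1, 163.0]
wrist_force: [0.1, 0.1, 0.1]
opening: 0.0851
```

```bash
python3 - <<'E'
from fit import *
p,r,o=pose(); print(o["time"],p,o["tcp_rot"],o["wrist_force"],o["opening"],o["q"].round(1))
_,d,c=snap("wrist","w12"); print(fit("w12",np.array([.4605,-.1645,.063])))
E
```

```text
11.0833 [ 0.39959317 -0.1431139   0.17677578] [-179.95501937   30.10832998  163.00117551] [0.06134807 0.09348194 0.14647762] 0.08507492506061225 [-21.  -45.3 -40.1  65.2   1.9  -3.4]
(array([ 0.46070035, -0.16339433]), np.float64(-14.986587585437647), np.float64(0.980858998370056), 5729)
```

View pics/w12.png

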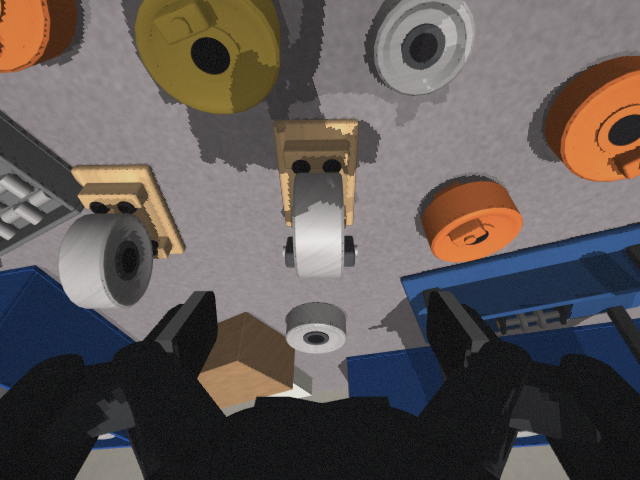

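```bash
python3 - <<'E'
from fit import *
P,Rt=hubT(np.array([.4605,-.164,.063]),30,-16.5,out=.029); print(P); rel(P,Rt)
E
```

```text
[ 0.45043239 -0.16101784  0.08118653]
shift [ 0.0011 -0.0013  0.1097] rotvec [-0.36  0.09 -0.54] rows 2.6
```

Call:
{"fn": "play_rows", "kwargs": {"targets": [{"fingers": 1, "x": 0.0011, "y": -0.0013, "z": 0.03, "wx": -0.3, "wy": 0, "wz": -0.5}, {"fingers": 1, "x": 0.0011, "y": -0.0013, "z": 0.055, "wx": -0.3, "wy": 0, "wz": -0.5}, {"fingers": 1, "x": 0.0011, "y": -0.0013, "z": 0.08, "wx": -0.3, "wy": 0, "wz": -0.5}, {"fingers": 1, "x": 0.0011, "y": -0.0013, "z": 0.1, "wx": -0.3, "wy": 0, "wz": -0.5}, {"fingers": 1, "x": 0.0011, "y": -0.0013, "z": 0.1097, "wx": -0.3, "wy": 0, "wz": -0.5}, {"fingers": 1, "x": 0.0011, "y": -0.0013, "z": 0.1097, "wx": -0.3, "wy": 0, "wz": -0.5}]}}

```text
time: 11.63
ee_pos: [0.4491, -0.1621, 0.079]
tcp_rot: [-180.0, 29.9, 163.3]
wrist_force: [-0.3, 0.4, 0.4]
opening: 0.0855
```

```bash
python3 - <<'E'
from fit import *
p,r,o=pose(); print(o["time"],p,o["tcp_rot"],o["wrist_force"],o["opening"],o["q"].round(1))
_,d,c=snap("wrist","w13"); snap("side","s13"); crop("s13",240,270,420,420,3.5,"s13c")
E
```

```text
11.6333 [ 0.44906999 -0.16209447  0.07900447] [-179.95057597   29.86686345  163.25211755] [-0.25429325  0.43768     0.35730183] 0.08550688700106884 [-21.  -36.1 -46.4  49.8   2.1  -3.7]
```

View pics/w13.png

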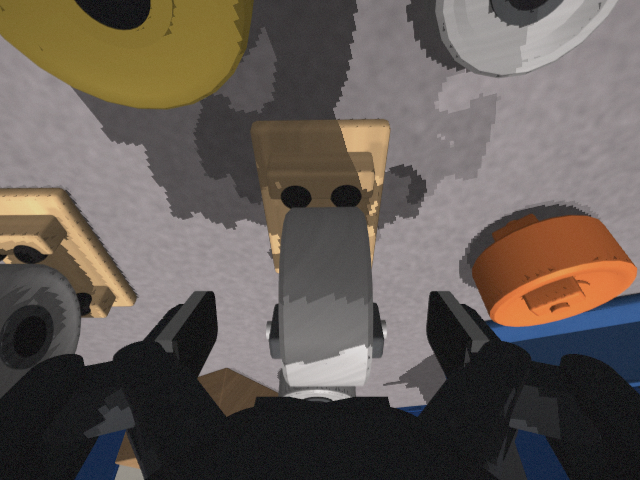

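View pics/s13c.png

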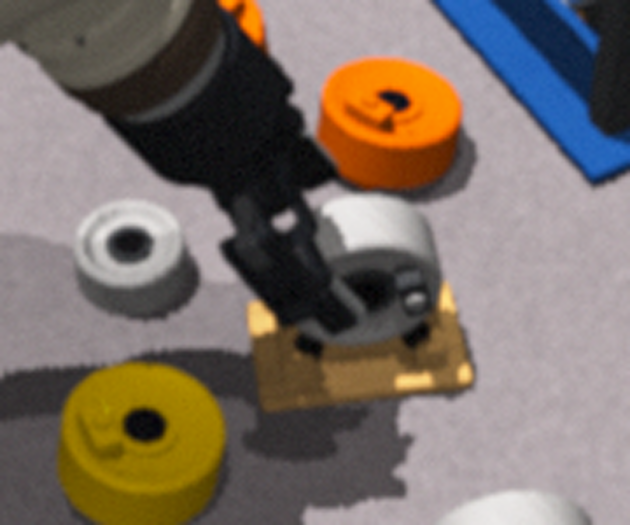

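Call:
{"fn": "play_rows", "kwargs": {"targets": [{"fingers": 0.2, "x": 0, "y": 0.0005, "z": 0, "wx": 0, "wy": 0, "wz": 0}, {"fingers": -0.1, "x": 0, "y": 0.0005, "z": 0, "wx": 0, "wy": 0, "wz": 0}, {"fingers": -0.3, "x": 0, "y": 0.0005, "z": 0, "wx": 0, "wy": 0, "wz": 0}, {"fingers": -1, "x": 0, "y": 0.0005, "z": 0, "wx": 0, "wy": 0, "wz": 0}, {"fingers": -1, "x": 0, "y": 0.0005, "z": 0, "wx": 0, "wy": 0, "wz": 0}, {"fingers": -1, "x": 0, "y": 0.0005, "z": 0, "wx": 0, "wy": 0, "wz": 0}, {"fingers": -1, "x": 0, "y": 0.0005, "z": 0, "wx": 0, "wy": 0, "wz": 0}], "grip_force": 50}}

```text
time: 12.32
ee_pos: [0.4506, -0.1613, 0.0827]
tcp_rot: [-179.9, 30.1, 163.3]
wrist_force: [-4.4, 0.4, 6.0]
opening: 0.0332
```

```bash
python3 - <<'E'
from fit import *
p,r,o=pose(); print(o["time"],p,o["tcp_rot"],o["wrist_force"],o["opening"],o["q"].round(1))
_,d,c=snap("wrist","w14"); snap("side","s14"); crop("s14",240,270,420,420,3.5,"s14c")
print("up in tool",r.inv().apply([0,0,1]))
print(fit("w14",np.array([.4605,-.1645,.063])))
E
```

```text
12.3167 [ 0.45057746 -0.16129347  0.08269691] [-179.88843963   30.13052454  163.32808018] [-4.44828742  0.40540932  5.96406418] 0.03321560800801393 [-20.8 -36.2 -46.2  49.9   2.   -3.6]
up in tool [-0.50197158 -0.00168401 -0.86488248]
(array([ 0.46024269, -0.16457747]), np.float64(-16.06102099219878), np.float64(2.242824457749527), 18709)
```

View pics/s14c.png

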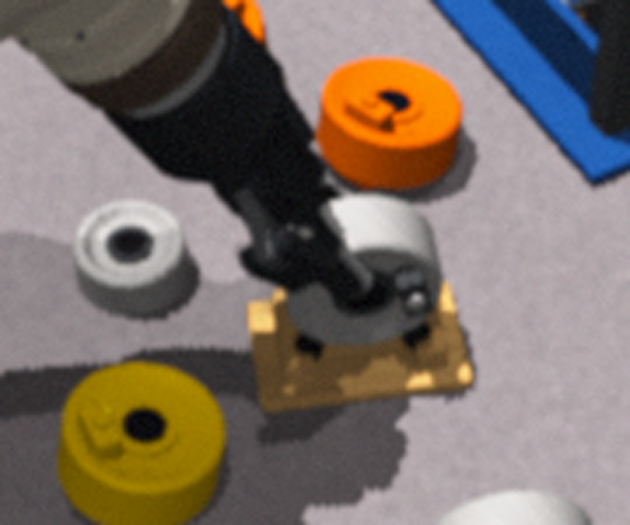

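View pics/w14.png

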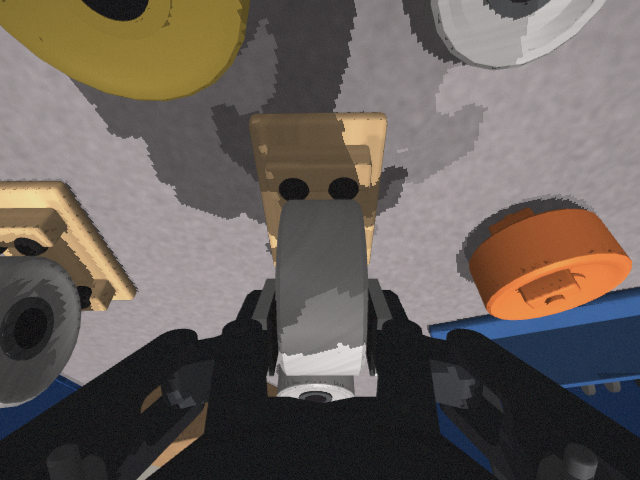

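Call:
{"fn": "play_rows", "kwargs": {"targets": [{"fingers": -1, "x": -0.005, "y": 0, "z": -0.0087, "wx": 0, "wy": 0, "wz": 0}, {"fingers": -1, "x": -0.01, "y": 0, "z": -0.0173, "wx": 0, "wy": 0, "wz": 0}, {"fingers": -1, "x": -0.02, "y": 0, "z": -0.0346, "wx": 0, "wy": 0, "wz": 0}, {"fingers": -1, "x": -0.03, "y": 0, "z": -0.052, "wx": 0, "wy": 0, "wz": 0}, {"fingers": -1, "x": -0.04, "y": 0, "z": -0.0692, "wx": 0, "wy": 0, "wz": 0}, {"fingers": -1, "x": -0.05, "y": 0, "z": -0.0865, "wx": 0, "wy": 0, "wz": 0}, {"fingers": -1, "x": -0.05, "y": 0, "z": -0.0865, "wx": 0, "wy": 0, "wz": 0}, {"fingers": -1, "x": -0.05, "y": 0, "z": -0.0865, "wx": 0, "wy": 0, "wz": 0}], "grip_force": 60}}

```text
time: 13.08
ee_pos: [0.4506, -0.161, 0.1824]
tcp_rot: [-179.9, 30.1, 163.3]
wrist_force: [0.0, 0.5, -6.2]
opening: 0.0328
```

```bash
cat > hubfit.py <<'E'
from h import *
from scipy.optimize import least_squares
def hubfit(tag,r,p,c0):
    # fit hub centre in tool frame (axle = tool y), from wrist depth
    P,d,c=load(tag);X,v,u=cloud(d,c); Y=(r.inv().apply(X-p))
    m=(np.linalg.norm(Y-c0,axis=1)<.055)&(np.abs(Y[:,1]-c0[1])<.0185)&(np.hypot(Y[:,0]-c0[0],Y[:,2]-c0[2])>.034)&(np.hypot(Y[:,0]-c0[0],Y[:,2]-c0[2])<.048)
    Y=Y[m]; f=lambda q:(np.hypot(Y[:,0]-q[0],Y[:,2]-q[1])-.04)*1000
    s=least_squares(f,[c0[0],c0[2]],loss="soft_l1"); return s.x,s.cost/len(Y),len(Y),Y[:,1].min(),Y[:,1].max()
E
python3 - <<'E'
from hubfit import *
p,r,o=pose(); print(o["time"],p,o["tcp_rot"],o["wrist_force"],o["opening"],o["q"].round(1))
r0=R.from_euler("xyz",[-179.888,30.13,163.33],degrees=True); c0=r0.inv().apply(np.array([.4602,-.1646,.063])-np.array([.45058,-.16129,.0827])); print("hub in tool",c0)
snap("wrist","w15"); snap("side","s15"); crop("s15",240,220,440,400,3.2,"s15c")
print(hubfit("w15",r,p,c0))
E
```

```text
13.0833 [ 0.45055296 -0.16104783  0.18239147] [-179.90313594   30.11411016  163.33301431] [ 0.02343405  0.54960812 -6.22426331] 0.03282330511512125 [-20.8 -36.4 -35.3  61.    2.   -3.6]
hub in tool [ 0.00109692 -0.00036803  0.02214163]
(array([0.00065746, 0.02228776]), np.float64(0.26696510595510115), 15988, np.float64(-0.018860257198908822), np.float64(0.01811127754357799))
```

View pics/s15c.png

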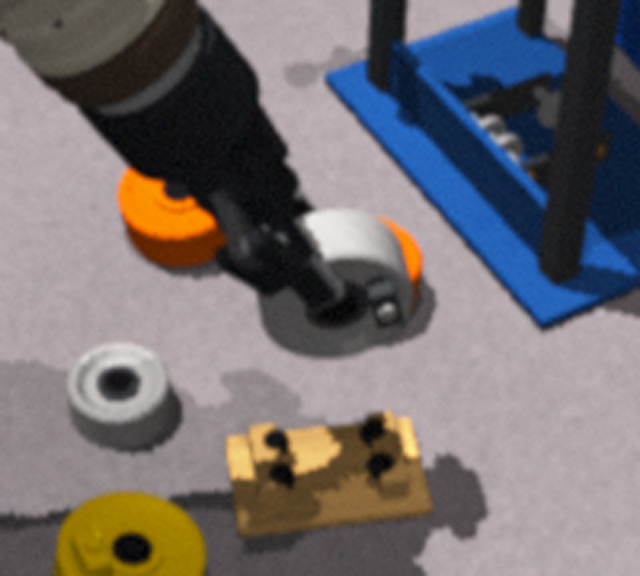

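View pics/w15.png

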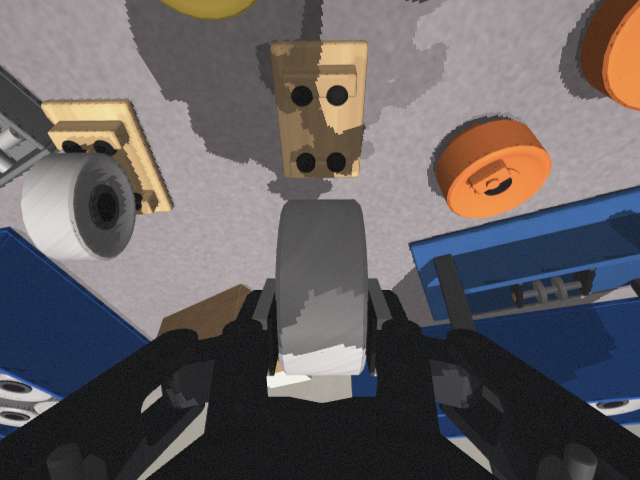

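```bash
cat >> h.py <<'E'
C0=np.array([.0008,-.0004,.0222])
def place(x,y,z,t):
    Rt=hubR(t,np.degrees(YAW)); return sw(x,y,z)-Rt.apply(C0),Rt
E
python3 - <<'E'
from h import *
P,Rt=place(-170,0,125,50); print(P); rel(P,Rt)
E
```

```text
[0.51315545 0.00846897 0.13988272]
shift [0.0093 0.1804 0.0405] rotvec [-14.01 -19.86 -16.61] rows 4.4
```

Call:
{"fn": "play_rows", "kwargs": {"targets": [{"fingers": -1, "x": 0.0, "y": 0.02, "z": 0.0, "wx": -1.4, "wy": -2, "wz": -1.7}, {"fingers": -1, "x": 0.0, "y": 0.05, "z": 0.0, "wx": -3.5, "wy": -5, "wz": -4.1}, {"fingers": -1, "x": 0.0, "y": 0.08, "z": 0.005, "wx": -6.2, "wy": -8.8, "wz": -7.4}, {"fingers": -1, "x": 0.002, "y": 0.11, "z": 0.01, "wx": -8.5, "wy": -12, "wz": -10.1}, {"fingers": -1, "x": 0.004, "y": 0.14, "z": 0.02, "wx": -10.9, "wy": -15.4, "wz": -12.9}, {"fingers": -1, "x": 0.007, "y": 0.165, "z": 0.03, "wx": -12.8, "wy": -18.2, "wz": -15.2}, {"fingers": -1, "x": 0.0093, "y": 0.1804, "z": 0.0405, "wx": -14, "wy": -19.9, "wz": -16.6}, {"fingers": -1, "x": 0.0093, "y": 0.1804, "z": 0.0405, "wx": -14, "wy": -19.9, "wz": -16.6}, {"fingers": -1, "x": 0.0093, "y": 0.1804, "z": 0.0405, "wx": -14, "wy": -19.9, "wz": -16.6}, {"fingers": -1, "x": 0.0093, "y": 0.1804, "z": 0.0405, "wx": -14, "wy": -19.9, "wz": -16.6}]}}

```text
time: 14.02
ee_pos: [0.5226, 0.0075, 0.1406]
tcp_rot: [-180.0, 49.7, -175.1]
wrist_force: [0.1, -0.7, -3.9]
opening: 0.0331
```

```bash
python3 - <<'E'
from hubfit import *
p,r,o=pose(); print(o["time"],p,o["tcp_rot"],o["wrist_force"],o["opening"],o["q"].round(1))
snap("wrist","w16"); snap("side","s16"); snap("top","t16"); crop("s16",240,80,500,340,2.3,"s16c")
print(hubfit("w16",r,p,C0)); print(ws(p+r.apply(C0)))
c=load("w16")[2]; print([tuple(np.round(proj(c,sw(x,y,29)),1)) for x in(-28,28) for y in (-10,10)])
E
```

```text
14.0167 [0.52262542 0.00745819 0.14059216] [-179.95412616   49.72474681 -175.07600801] [ 0.12124045 -0.68497688 -3.86188616] 0.03311297469237136 [ -1.9 -48.5 -55.5  33.5   5.1  -4.4]
(array([0.00052173, 0.02211104]), np.float64(0.2590363543267246), 15961, np.float64(-0.018887549054155805), np.float64(0.018097713028522866))
[-160.72274478   -1.8268774   125.63059636]
[(np.float64(222.6), np.float64(312.9)), (np.float64(222.6), np.float64(334.6)), (np.float64(245.6), np.float64(314.1)), (np.float64(245.6), np.float64(332.9))]
```

View pics/s16c.png

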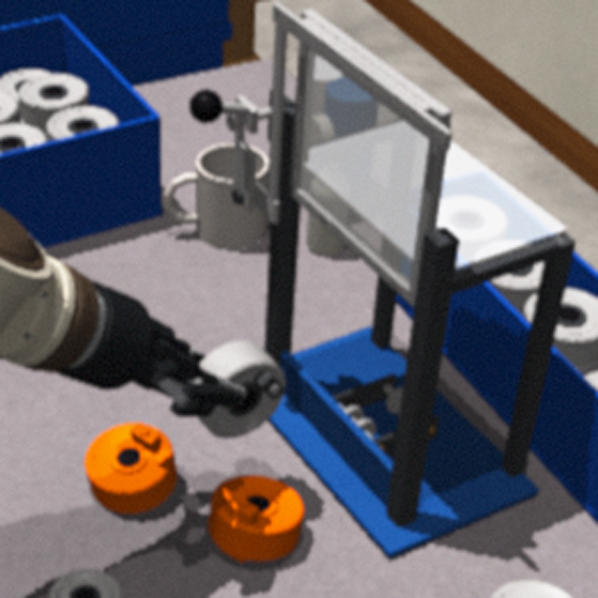

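View pics/w16.png

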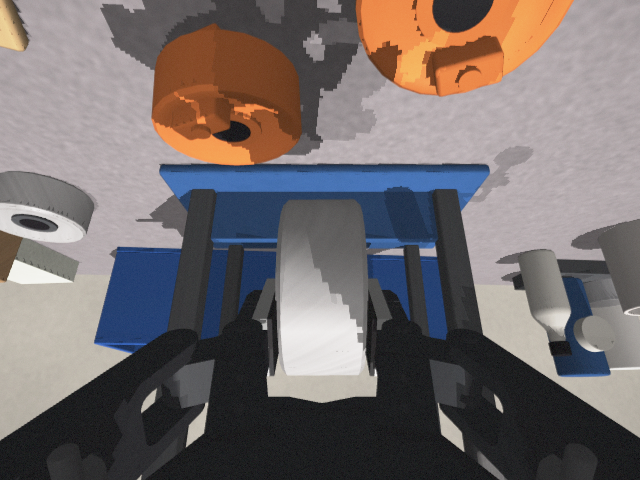

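View pics/t16.png

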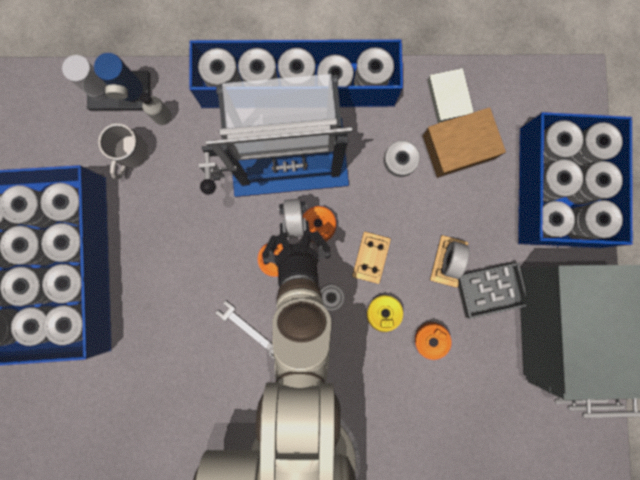

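```bash
python3 - <<'E'
from h import *
for q in [(-80,0,115,50),(0,0,108,50)]:
    P,Rt=place(*q); print(P); rel(P,Rt)
E
```

```text
[0.60282653 0.01615649 0.12988272]
shift [-0.0421  0.0024  0.0692] rotvec [-0.07 -0.13 -0.  ] rows 1.9
[0.68253415 0.02298985 0.12288272]
shift [-0.0883  0.0025  0.1349] rotvec [-0.07 -0.13 -0.  ] rows 3.9
```

Call:
{"fn": "play_rows", "kwargs": {"targets": [{"fingers": -1, "x": -0.014, "y": 0.001, "z": 0.023, "wx": 0, "wy": 0, "wz": 0}, {"fingers": -1, "x": -0.028, "y": 0.002, "z": 0.046, "wx": 0, "wy": 0, "wz": 0}, {"fingers": -1, "x": -0.0421, "y": 0.0024, "z": 0.0692, "wx": 0, "wy": 0, "wz": 0}, {"fingers": -1, "x": -0.0421, "y": 0.0024, "z": 0.0692, "wx": 0, "wy": 0, "wz": 0}, {"fingers": -1, "x": -0.053, "y": 0.0024, "z": 0.085, "wx": 0, "wy": 0, "wz": 0}, {"fingers": -1, "x": -0.065, "y": 0.0024, "z": 0.102, "wx": 0, "wy": 0, "wz": 0}, {"fingers": -1, "x": -0.077, "y": 0.0025, "z": 0.119, "wx": 0, "wy": 0, "wz": 0}, {"fingers": -1, "x": -0.0883, "y": 0.0025, "z": 0.1349, "wx": 0, "wy": 0, "wz": 0}, {"fingers": -1, "x": -0.0883, "y": 0.0025, "z": 0.1349, "wx": 0, "wy": 0, "wz": 0}, {"fingers": -1, "x": -0.0883, "y": 0.0025, "z": 0.1349, "wx": 0, "wy": 0, "wz": 0}]}}

```text
time: 15.0
ee_pos: [0.6827, 0.0234, 0.1213]
tcp_rot: [-180.0, 49.7, -175.1]
wrist_force: [-0.5, -0.5, -5.8]
opening: 0.0329
```

```bash
python3 - <<'E'
from hubfit import *
p,r,o=pose(); print(o["time"],p,o["tcp_rot"],o["wrist_force"],o["opening"],o["q"].round(1))
snap("wrist","w17"); snap("side","s17"); snap("top","t17"); crop("s17",290,100,500,330,2.6,"s17c"); crop("t17",200,60,360,220,4,"t17c")
print(hubfit("w17",r,p,C0)); print(ws(p+r.apply(C0)))
c=load("w17")[2]; print([tuple(np.round(proj(c,sw(x,y,29)),1)) for x in(-28,28) for y in (-10,10)])
E
```

```text
15.0 [0.6826889  0.02337843 0.12133204] [-179.95693044   49.74700574 -175.08705086] [-0.49975245 -0.46164674 -5.75949778] 0.03289728998537085 [  0.7 -17.7 -40.6  17.4   3.2  -2.7]
(array([0.00057492, 0.02214792]), np.float64(0.25883018458042606), 15969, np.float64(-0.018893177513666884), np.float64(0.018079713180883892))
[  0.1213625    0.36096515 106.37684448]
[(np.float64(114.0), np.float64(300.5)), (np.float64(114.0), np.float64(341.4)), (np.float64(177.4), np.float64(305.4)), (np.float64(177.4), np.float64(337.0))]
```

View pics/s17c.png

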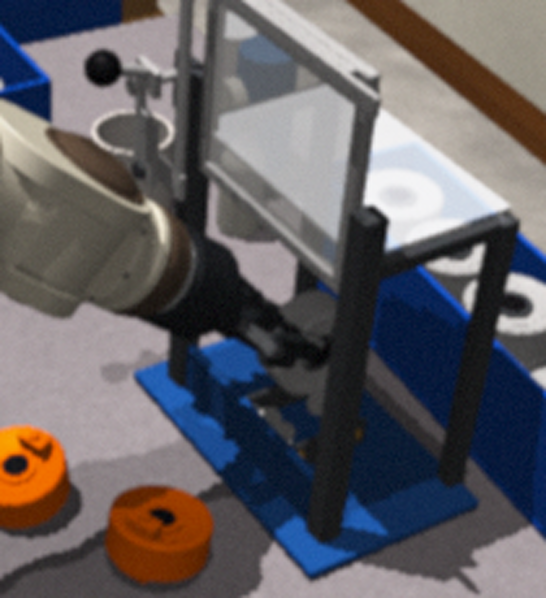

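View pics/w17.png

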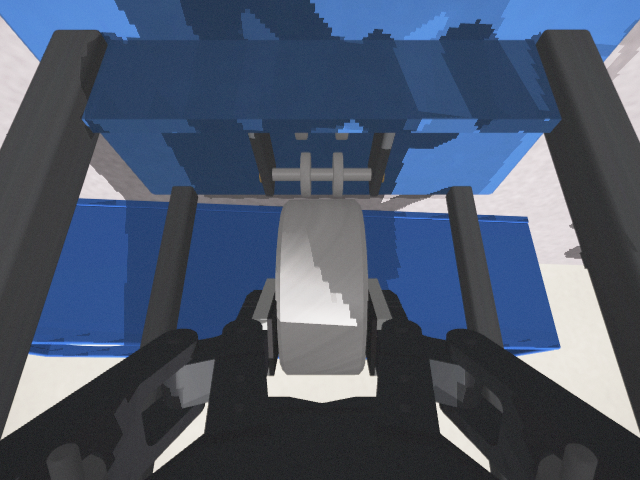

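View pics/t17c.png

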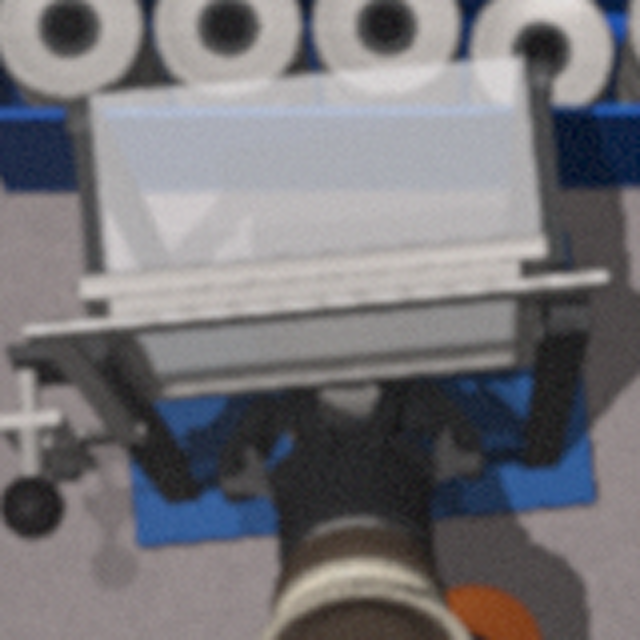

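Call:
{"fn": "play_rows", "kwargs": {"targets": [{"fingers": -1, "x": 0.0057, "y": 0, "z": 0.0048, "wx": 0, "wy": 0, "wz": 0}, {"fingers": -1, "x": 0.0114, "y": 0, "z": 0.0097, "wx": 0, "wy": 0, "wz": 0}, {"fingers": -1, "x": 0.0172, "y": 0, "z": 0.0145, "wx": 0, "wy": 0, "wz": 0}, {"fingers": -1, "x": 0.0229, "y": 0, "z": 0.0194, "wx": 0, "wy": 0, "wz": 0}, {"fingers": -1, "x": 0.0244, "y": 0, "z": 0.0207, "wx": 0, "wy": 0, "wz": 0}, {"fingers": -1, "x": 0.0244, "y": 0, "z": 0.0207, "wx": 0, "wy": 0, "wz": 0}]}}

```text
time: 15.65
ee_pos: [0.682, 0.024, 0.0885]
tcp_rot: [-180.0, 49.7, -175.0]
wrist_force: [0.0, 0.7, -5.5]
opening: 0.0329
```

```bash
python3 - <<'E'
from hubfit import *
p,r,o=pose(); print(o["time"],p,o["tcp_rot"],o["wrist_force"],o["opening"])
snap("wrist","w18"); print(hubfit("w18",r,p,C0)); print(ws(p+r.apply(C0)))
E
```

```text
15.65 [0.68196615 0.02399023 0.08845668] [-179.95536428   49.74957857 -175.03299918] [ 0.04996914  0.73461891 -5.46215001] 0.03292155459450541
(array([0.00061269, 0.02214875]), np.float64(0.26308797206933443), 15653, np.float64(-0.018899833646434987), np.float64(0.018098619554118064))
[-0.5454416   1.04715988 73.50222452]
```

View pics/w18.png

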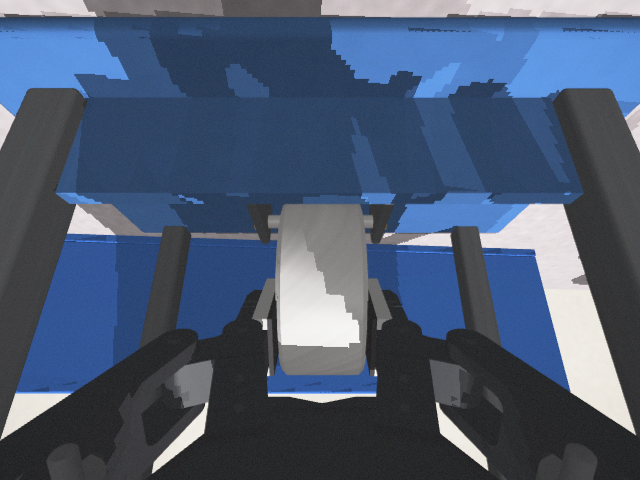

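Not touching yet; continue in 1 mm steps (also 0.5 mm right).

Call:
{"fn": "play_rows", "kwargs": {"targets": [{"fingers": -1, "x": 0.0011, "y": -0.0005, "z": 0.001, "wx": 0, "wy": 0, "wz": 0}, {"fingers": -1, "x": 0.0015, "y": -0.0005, "z": 0.0013, "wx": 0, "wy": 0, "wz": 0}, {"fingers": -1, "x": 0.0015, "y": -0.0005, "z": 0.0013, "wx": 0, "wy": 0, "wz": 0}]}}

```text
time: 15.95
ee_pos: [0.6825, 0.0234, 0.0878]
tcp_rot: [-179.9, 49.8, -175.0]
wrist_force: [-0.3, -0.1, -5.6]
opening: 0.0331
```

```bash
python3 - <<'E'
from hubfit import *
p,r,o=pose(); print(o["time"],p,o["tcp_rot"],o["wrist_force"],o["opening"]); print(ws(p+r.apply(C0)))
E
```

```text
15.95 [0.68246843 0.02344776 0.08777213] [-179.9451389    49.82764201 -175.02828136] [-0.30732381 -0.10831555 -5.55662223] 0.033053290778822284
[-7.10014218e-02  4.61185415e-01  7.28401175e+01]
```

Call:
{"fn": "play_rows", "kwargs": {"targets": [{"fingers": -1, "x": 0.0011, "y": 0, "z": 0.001, "wx": 0, "wy": 0, "wz": 0}, {"fingers": -1, "x": 0.0015, "y": 0, "z": 0.0013, "wx": 0, "wy": 0, "wz": 0}, {"fingers": -1, "x": 0.0015, "y": 0, "z": 0.0013, "wx": 0, "wy": 0, "wz": 0}]}}

```text
time: 16.2
ee_pos: [0.6833, 0.0235, 0.0875]
tcp_rot: [-179.9, 50.0, -175.0]
wrist_force: [-4.2, 0.1, 3.3]
opening: 0.033
```

```bash
python3 - <<'E'
from hubfit import *
p,r,o=pose(); print(o["time"],p,o["tcp_rot"],o["wrist_force"],o["opening"]); print(ws(p+r.apply(C0)))
E
```

```text
16.2 [0.68327507 0.02351295 0.08749983] [-179.93556855   49.98594005 -175.01491348] [-4.24233807  0.09508208  3.33121515] 0.032990011939267753
[ 0.77949897  0.45742736 72.61335924]
```

Call:
{"fn": "play_rows", "kwargs": {"targets": [{"fingers": -0.1, "x": 0, "y": 0, "z": 0, "wx": 0, "wy": 0, "wz": 0}, {"fingers": 0.3, "x": 0, "y": 0, "z": 0, "wx": 0, "wy": 0, "wz": 0}, {"fingers": 1, "x": 0, "y": 0, "z": 0, "wx": 0, "wy": 0, "wz": 0}, {"fingers": 1, "x": 0, "y": 0, "z": 0, "wx": 0, "wy": 0, "wz": 0}, {"fingers": 1, "x": 0, "y": 0, "z": -0.01, "wx": 0, "wy": 0, "wz": 0}, {"fingers": 1, "x": 0, "y": 0, "z": -0.04, "wx": 0, "wy": 0, "wz": 0}, {"fingers": 1, "x": 0, "y": 0, "z": -0.07, "wx": 0, "wy": 0, "wz": 0}, {"fingers": 1, "x": 0, "y": 0, "z": -0.1, "wx": 0, "wy": 0, "wz": 0}, {"fingers": 1, "x": 0, "y": 0, "z": -0.1, "wx": 0, "wy": 0, "wz": 0}]}}

```text
time: 16.95
ee_pos: [0.6057, 0.0168, 0.1563]
tcp_rot: [-179.9, 50.2, -175.0]
wrist_force: [0.5, 0.2, 1.0]
opening: 0.0854
```

```bash
python3 - <<'E'
from hubfit import *
p,r,o=pose(); print(o["time"],p,o["tcp_rot"],o["wrist_force"],o["opening"],o["q"].round(1))
snap("wrist","w20"); snap("side","s20"); crop("s20",290,100,500,330,2.6,"s20c")
E
```

```text
16.95 [0.60570504 0.01675478 0.15627177] [-179.89276289   50.24318751 -174.99499099] [0.5415768  0.17182069 0.98898398] 0.08538945654354001 [ -0.2 -32.7 -46.6  26.    3.9  -3.3]
```

View pics/s20c.png

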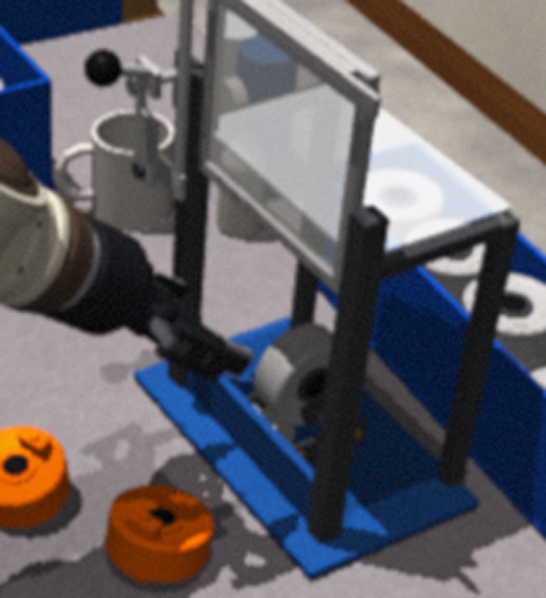

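View pics/w20.png

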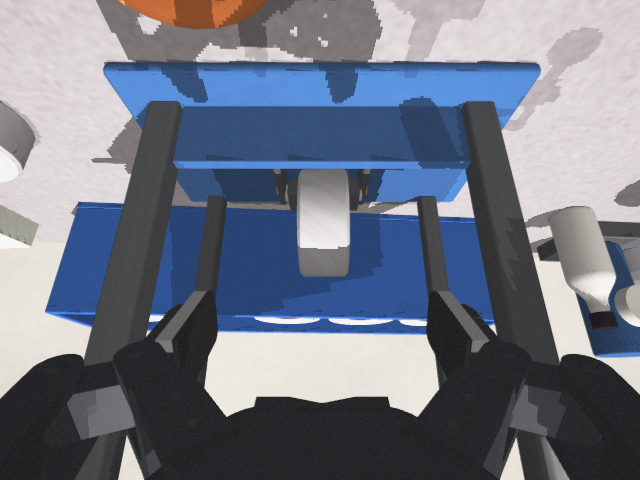

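```bash
python3 - <<'E'
from h import *
rel(np.array([.50,.0,.20]),hubR(40,4.9)); rel(np.array([.42,.0,.28]),hubR(20,4.9))
E
```

```text
shift [ 0.0327 -0.0077 -0.1131] rotvec [-0.03 10.04  0.05] rows 2.8
shift [ 0.0226 -0.0009 -0.2256] rotvec [-3.000e-02  3.004e+01  5.000e-02] rows 5.4
```

Call:
{"fn": "play_rows", "kwargs": {"targets": [{"fingers": 1, "x": 0.016, "y": -0.003, "z": -0.05, "wx": 0, "wy": 2, "wz": 0}, {"fingers": 1, "x": 0.0327, "y": -0.0077, "z": -0.113, "wx": 0, "wy": 6, "wz": 0}, {"fingers": 1, "x": 0.0327, "y": -0.0077, "z": -0.113, "wx": 0, "wy": 10, "wz": 0}, {"fingers": 1, "x": 0.0327, "y": -0.0077, "z": -0.113, "wx": 0, "wy": 10, "wz": 0}, {"fingers": 1, "x": 0.0226, "y": 0, "z": -0.2256, "wx": 0, "wy": 30, "wz": 0}, {"fingers": 1, "x": 0.0226, "y": 0, "z": -0.2256, "wx": 0, "wy": 30, "wz": 0}, {"fingers": 1, "x": 0.0226, "y": 0, "z": -0.2256, "wx": 0, "wy": 30, "wz": 0}, {"fingers": 1, "x": 0.0226, "y": 0, "z": -0.2256, "wx": 0, "wy": 30, "wz": 0}, {"fingers": 1, "x": 0.0226, "y": 0, "z": -0.2256, "wx": 0, "wy": 30, "wz": 0}, {"fingers": 1, "x": 0.0226, "y": 0, "z": -0.2256, "wx": 0, "wy": 30, "wz": 0}, {"fingers": 1, "x": 0.0226, "y": 0, "z": -0.2256, "wx": 0, "wy": 30, "wz": 0}, {"fingers": 1, "x": 0.0226, "y": 0, "z": -0.2256, "wx": 0, "wy": 30, "wz": 0}, {"fingers": 1, "x": 0.0226, "y": 0, "z": -0.2256, "wx": 0, "wy": 30, "wz": 0}, {"fingers": 1, "x": 0.0226, "y": 0, "z": -0.2256, "wx": 0, "wy": 30, "wz": 0}]}}

```text
time: 18.22
ee_pos: [0.4199, 0.0009, 0.2778]
tcp_rot: [-180.0, 19.8, -175.1]
wrist_force: [0.9, -0.3, -0.2]
opening: 0.0856
```

```bash
python3 - <<'E'
from hubfit import *
p,r,o=pose(); print(o["time"],p,o["tcp_rot"],o["wrist_force"],o["opening"],o["q"].round(1))
snap("wrist","w21"); snap("side","s21"); snap("top","t21"); crop("s21",290,80,500,330,2.4,"s21c"); crop("s21",370,200,450,300,7,"s21d")
E
```

```text
18.2167 [0.41985806 0.00093144 0.27777335] [-179.96826808   19.80907315 -175.06452477] [ 0.94866779 -0.29424114 -0.15980749] 0.08561576794731572 [ -1.2 -31.3 -18.3  83.4   2.   -5.8]
```

View pics/s21c.png

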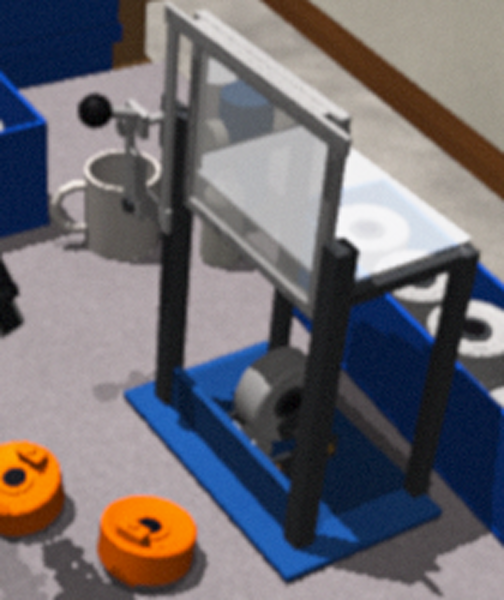

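View pics/s21d.png

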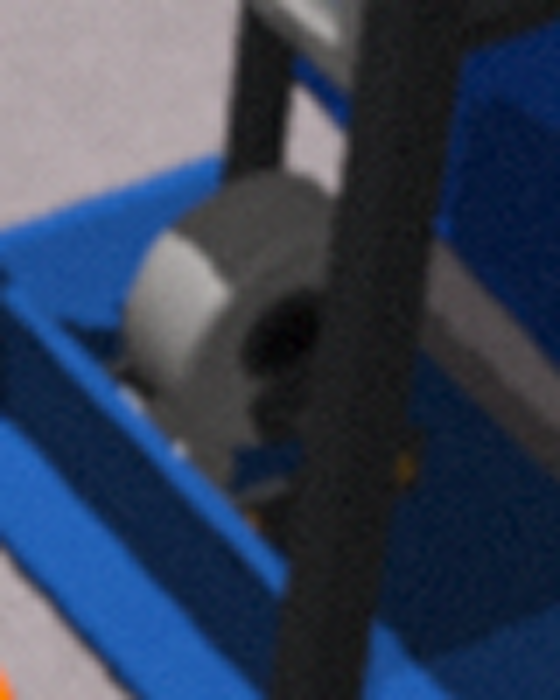

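View pics/w21.png

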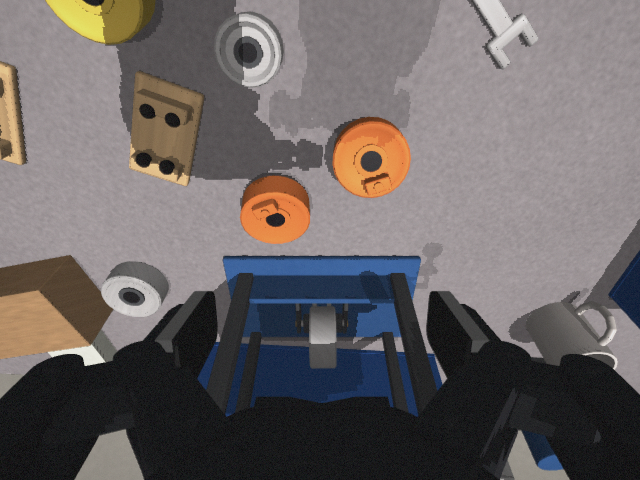

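Call:
{"fn": "play_rows", "kwargs": {"targets": [{"fingers": 1, "x": 0, "y": 0, "z": 0, "wx": 0, "wy": 0, "wz": 0}, {"fingers": 1, "x": 0, "y": 0, "z": 0, "wx": 0, "wy": 0, "wz": 0}, {"fingers": 1, "x": 0, "y": 0, "z": 0, "wx": 0, "wy": 0, "wz": 0}, {"fingers": 1, "x": 0, "y": 0, "z": 0, "wx": 0, "wy": 0, "wz": 0}, {"fingers": 1, "x": 0, "y": 0, "z": 0, "wx": 0, "wy": 0, "wz": 0}, {"fingers": 1, "x": 0, "y": 0, "z": 0, "wx": 0, "wy": 0, "wz": 0}, {"fingers": 1, "x": 0, "y": 0, "z": 0, "wx": 0, "wy": 0, "wz": 0}, {"fingers": 1, "x": 0, "y": 0, "z": 0, "wx": 0, "wy": 0, "wz": 0}, {"fingers": 1, "x": 0, "y": 0, "z": 0, "wx": 0, "wy": 0, "wz": 0}, {"fingers": 1, "x": 0, "y": 0, "z": 0, "wx": 0, "wy": 0, "wz": 0}, {"fingers": 1, "x": 0, "y": 0, "z": 0, "wx": 0, "wy": 0, "wz": 0}, {"fingers": 1, "x": 0, "y": 0, "z": 0, "wx": 0, "wy": 0, "wz": 0}, {"fingers": 1, "x": 0, "y": 0, "z": 0, "wx": 0, "wy": 0, "wz": 0}, {"fingers": 1, "x": 0, "y": 0, "z": 0, "wx": 0, "wy": 0, "wz": 0}, {"fingers": 1, "x": 0, "y": 0, "z": 0, "wx": 0, "wy": 0, "wz": 0}, {"fingers": 1, "x": 0, "y": 0, "z": 0, "wx": 0, "wy": 0, "wz": 0}, {"fingers": 1, "x": 0, "y": 0, "z": 0, "wx": 0, "wy": 0, "wz": 0}, {"fingers": 1, "x": 0, "y": 0, "z": 0, "wx": 0, "wy": 0, "wz": 0}, {"fingers": 1, "x": 0, "y": 0, "z": 0, "wx": 0, "wy": 0, "wz": 0}, {"fingers": 1, "x": 0, "y": 0, "z": 0, "wx": 0, "wy": 0, "wz": 0}]}}

```text
time: 20.03
ee_pos: [0.42, 0.001, 0.2785]
tcp_rot: [-180.0, 19.8, -175.1]
wrist_force: [0.4, 0.1, 0.3]
opening: 0.0858
```

```bash
python3 - <<'E'
from fit import *
snap("side","s22"); a=[snap("side",f"s23_{i}")[0] for i in range(4)]
crop("s22",370,200,450,300,7,"s22d")
b=load("s21")[0]
def df(x,y): return np.abs(x[225:275,385:415].astype(float)-y[225:275,385:415]).mean()
print(df(b,a[0]),df(a[0],a[1]),df(a[0],a[3]))
C=sw(0,0,72); print(C)
for t in ["w21","s22"]: print(t,fit(t,C,yaw0=5,zfix=.072))
c=load("s22")[2]
for ang in (180,225,270,315): 
    q=np.radians(ang); print(ang,proj(c,sw(24*np.cos(q),-22,72+24*np.sin(q))))
E
```

```text
2.222 2.2586666666666666 2.2613333333333334
[0.699 0.024 0.072]
w21 (array([0.69827896, 0.02563777]), np.float64(6.185612370394935), np.float64(3.5108899699573914), 2154)
s22 (array([0.69809593, 0.02427516]), np.float64(7.255375116395091), np.float64(2.997570037297504), 879)
180 (np.float64(252.51094227858658), np.float64(403.050856514753))
225 (np.float64(257.5447351315709), np.float64(405.106777912153))
270 (np.float64(257.44899571178473), np.float64(411.4628271217255))
315 (np.float64(252.38524396572365), np.float64(418.4178402988446))
```

View pics/s22d.png

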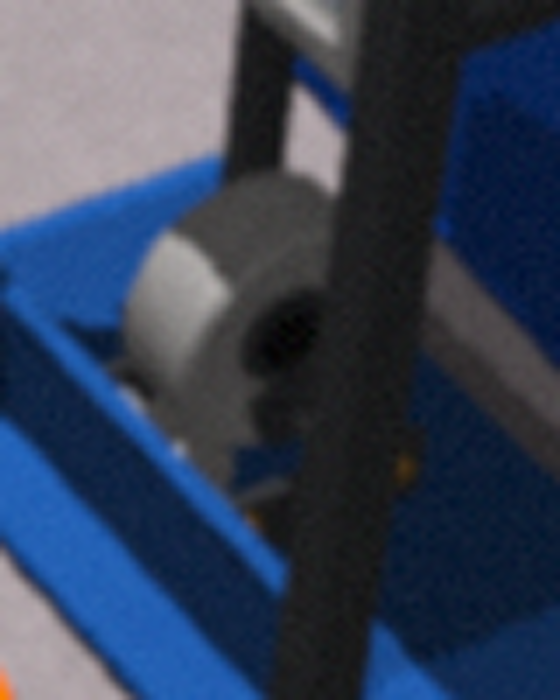

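View pics/t21.png

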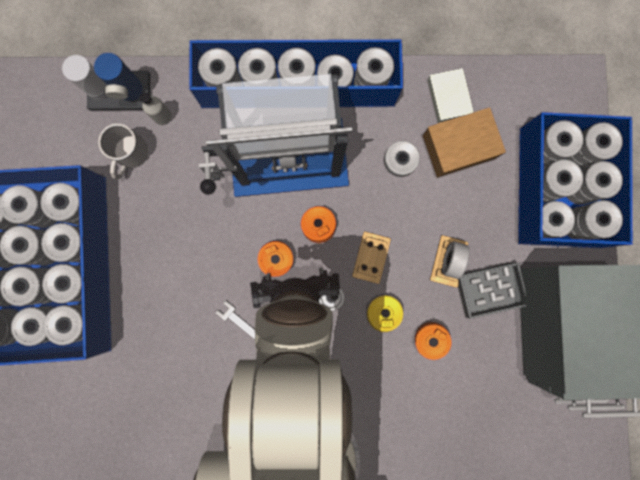

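View pics/s22.png

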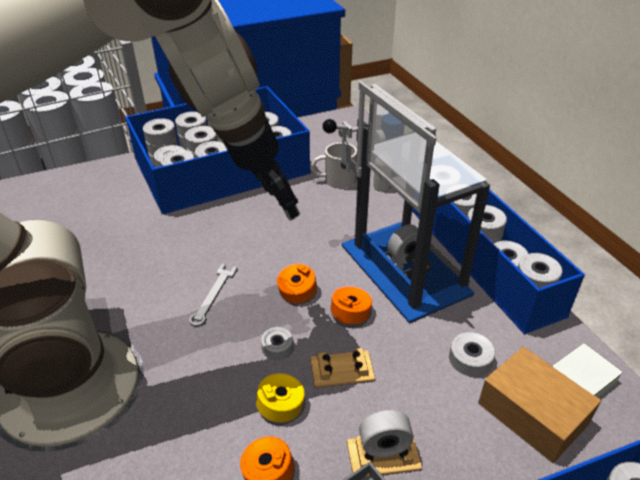

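The side view shows the guard hanging, with the knob at (330,127), the lugged hub on the rollers at (405,245) and the plain hub in its saddle at (386,435). Nothing else has moved.

```bash
python3 -c "
from workcell import bot
print(bot.job_done(), bot.get_obs()['time'])"
```

```text
the job is handed in; nothing more can be done
the job is handed in; nothing more can be done
```

The job is done and handed in at about 20 s of the 64 s allowed. I lifted the guard by the knob, swung the bar upright and lowered its slot onto the pin. Then I took the lugged hub from its saddle, carried it in under the raised guard at about 50° tilt, set it on the rollers and withdrew.

**Last checks:**
- **Guard:** it hung by itself in every picture after I let go of the knob.
- **Hub position:** the depth fits put it within about 2 mm of the seat.
- **Lug:** the hub was not visibly moving in repeated side pictures, and the lug showed right below the bore. The front post hides part of the lug, so I could not measure its angle to the degree.
- **Everything else:** the plain hub still stands in its saddle, the look-alikes are where they were, and the arm is clear of everything.

**What was off:**
- **Stand position:** my first estimate was about 3.5 mm off in y. I corrected it from a wrist view of the rollers before placing the hub.
- **Arm reach:** the approach to the hub at 50° tilt, and later the waypoint in front of the stand, ran into a joint range limit and stopped short. I picked the hub up at 30° instead.
- **Hub yaw:** the fits of the seated hub gave 6° to 7°, against 5° for the stand. I put this down to the partial view.

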